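# Square the last firing tray onto the oven stack

## Task

The firing trays go into the preheat oven as one tight stack, and the last one is still in the drying rack. Take the sound tray out (leave the one with the broken corner in the rack), lay it flat on the bare patch of bench and let go, then take it again across its width and lower it level onto the two trays in the squaring corner; the ceramic is brittle, so neither drop it onto them nor set it on them edge first. Finally push the trays home so that all three lie flush against both fences, and do not knock over or shift the other things on the bench.

Things in the scene. Friction and masses are not known exactly. Their poses are not given: they have to be found in the camera images.
- tray_whole: the sound firing tray: white ceramic plate with rows of small holes and four full corners, 60 mm wide (its x), 90 long (its y), 8 thick (its z), about 0.14 kg, both faces alike; origin at its middle. Starts upright on a long edge in an outer rack slot: length along the rack's y, width upright, upper edge 65 mm above the bench, where it can be pinched across its 8 mm; lifts straight up
- tray_broken: tray of the same size and material with one upper corner broken off (about 26 x 30 mm missing); stands in the other outer slot of the rack and stays there (the two may be swapped). Origin where the middle of the unbroken tray would be, axes as for tray_whole
- tray_bottom: lower one of the two loose trays in the squaring corner, 60 x 90 x 8 mm like tray_whole with the same axes, 6 to 13 mm off each fence and up to 5 degrees askew; origin at its middle. The stack slides on the base plate; to turn askew trays square against a fence can take a push of up to 20 N
- tray_middle: upper one of the two loose trays in the squaring corner, same shape, axes and play, lying askew on tray_bottom; origin at its middle
- squaring_corner: fixed 6 mm aluminium base plate (x -50 to +44, y -65 to +61 mm) with two steel fences, open on its -x and -y sides. Origin on its underside below the middle of a squared stack: a tray flush with both fences has its middle at x = 0, y = 0 of this frame and its length along y. Trays one on another have their middles 10, 18 and 26 mm above its underside
- long_fence (a point): inner face of the fence for the long sides (x = +30 mm of squaring_corner), halfway along, level with the underside. The fence is 10 mm thick, runs from y = -60 to +40 mm and stands 36 mm above the underside, but is cut down to 11 mm between y = -24 and +20 mm, an opening that lets a finger pass
- short_fence (a point): inner face of the fence for the short sides (y = +45 mm of squaring_corner), halfway along, level with the underside. The fence is 10 mm thick, runs from x = -44 to +25 mm and stands 36 mm above the underside, without an opening
- drying_rack: low fixed rack: white drip tray 150 (x) x 104 (y) mm, floor 5 mm thick, with three slots at x = -50, 0, +50 mm (the middle one empty) between steel wire hoops that stand at y = +-31 mm and reach 36 mm above the bench, 1.6 mm play each side. Between y = -28 and +28 mm the faces of a tray are free for fingers. Origin in the middle of its underside
- clear_patch (a point): middle of the bare patch of bench between rack and squaring corner, on the thin grey marbled mat (its top 2 mm above the wood; the squaring corner stands on it too); nothing stands within about 60 mm. A tray that is let go here standing tilted on a long edge tips over flat
- plaster_model: white horseshoe-shaped dental stone model, 64 x 66 x 25 mm, in front of the clear patch; a bystander; origin at the middle of its underside
- crucible: small white ceramic cup, 38 x 38 x 30 mm, behind the squaring corner; a bystander; origin at the middle of its underside
- wax_block: ivory wax block, 31 x 45 x 25 mm, to the right of the squaring corner; a bystander; origin at the middle of its underside
- disc_box: flat white box, 53 x 53 x 22 mm, at the right; a bystander; origin at the middle of its underside
- bottle_amber: amber bottle with a black cap, 38 mm across, 83 mm high, behind the rack; a bystander; origin at the middle of its underside
- eraser: eraser in a dark sleeve, 19 x 42 x 12 mm, left of the rack; a bystander; origin at the middle of its underside

How it is judged:
On the way, in this order (a step that is already met when the one before it is completed fails the run):
1. the sound tray lies flat on the bench outside rack and squaring corner, let go ((angle between tray_whole's own z axis and vertical below 0.12 rad or angle between tray_whole's own z axis and vertical above 3.0216 rad) and contact force between the fingers and tray_whole below 0.1 N and height (world z) of tray_whole below 0.009 m and linear speed of tray_whole below 0.03 m/s), for 0.2 s.
2. the sound tray lies level on the two trays in the squaring corner, let go ((angle between tray_whole's own z axis and vertical below 0.12 rad or angle between tray_whole's own z axis and vertical above 3.0216 rad) and contact force between the fingers and tray_whole below 0.1 N and contact force between tray_whole and tray_middle above 0.2 N and z of tray_whole in the frame of squaring_corner between 0.022 and 0.03 m and horizontal distance between tray_whole and squaring_corner below 0.06 m and linear speed of tray_whole below 0.03 m/s), for 0.1 s.
At the end, for the whole second after the job is handed in: tray_bottom, tray_middle and tray_whole lie at rest one on another in the squaring corner (heights within 3 mm), each within 2.5 mm of flush with both fences and within 0.035 rad (2 degrees) of square; the broken tray still stands in its slot (moved less than 20 mm) (x of tray_bottom in the frame of squaring_corner between -0.0025 and 0.0025 m and y of tray_bottom in the frame of squaring_corner between -0.0025 and 0.0025 m and z of tray_bottom in the frame of squaring_corner between 0.007 and 0.013 m and angle between the x axis of each of tray_bottom, tray_middle, tray_whole and the x axis of squaring_corner, either way round below 0.035 rad and linear speed of each of tray_bottom, tray_middle, tray_whole below 0.02 m/s and x of tray_middle in the frame of squaring_corner between -0.0025 and 0.0025 m and y of tray_middle in the frame of squaring_corner between -0.0025 and 0.0025 m and z of tray_middle in the frame of squaring_corner between 0.015 and 0.021 m and x of tray_whole in the frame of squaring_corner between -0.0025 and 0.0025 m and y of tray_whole in the frame of squaring_corner between -0.0025 and 0.0025 m and z of tray_whole in the frame of squaring_corner between 0.023 and 0.029 m and distance of tray_broken from where it was at the start of the episode below 0.02 m and angle between tray_broken's own z axis and vertical above 1.3 rad); the robot touches nothing.
It fails at once if the sound tray touches the trays in the corner while it is tilted by more than 17 degrees (edge first) (angle between tray_whole's own z axis and vertical between 0.3 and 2.84 rad and (contact force between tray_whole and tray_middle above 0.3 N or contact force between tray_whole and tray_bottom above 0.3 N)).
It fails at once if the sound tray is let go above the stack, more than 14 mm too high (dropped) (contact force between the fingers and tray_whole below 0.1 N and z of tray_whole in the frame of squaring_corner above 0.04 m and horizontal distance between tray_whole and squaring_corner below 0.08 m).
It fails at once if the broken tray is taken from its slot (distance of tray_broken from where it was at the start of the episode above 0.03 m).
It fails at once if a bystander (plaster model, crucible, wax block, disc box, amber bottle, eraser) is shifted by more than 30 mm (distance of any of plaster_model, crucible, wax_block, disc_box, bottle_amber, eraser from where it was at the start of the episode above 0.03 m).
It also fails if it takes over 66 s, if anything falls off the work surface, if the arm or the gripper's body presses on something with over 40 N, if the wrist force passes 120 N, or if a joint passes its speed limit or range.

## Robot

A 6-joint arm with a two-finger parallel gripper is mounted at the origin on a cart in front of the work surface, level with it; the furniture and walls round the work are solid. World frame = base frame: x ahead of the robot, y to its left, z up, the work surface at z = 0. Lengths are in m, angles in rad, forces in N, time in s.
With the tool pointing down it reaches from about 0.4 to 0.825 m from the base axis. Payload 7 kg.
Tool frame: the origin (TCP) lies between the finger pads; the fingertips stand 8 mm ahead of it and the grasp point (between the pads) lies 11 mm behind it (bot.tip_reach is the distance from the TCP to the fingertips, in m); z points along the fingers, y is the line along which they close (so a half turn about z gives the same grasp; the last joint's range is limited). The gripper opens to 88 mm and grips with 3 to 60 N. Pads are 19 mm wide; open, the fingers measure 130 mm over their backs; the gripper's body (78 mm by 193 mm) begins 47 mm behind the grasp point.
Start: joints at [-0.93, 0.359, 0.012, 0, -1.224, -0.288], TCP at [0.233, -0.633, 0.235] pointing down, gripper open.
Joint ranges: [-3.07, 3.07], [-1.43, 2.12], [-1.02, 1.25], [-3.03, 1.67], [-3.05, -0], [-3.03, 3.03]. Speed limits (rad/s): [2.39, 2.39, 3.01, 3.14, 3.14, 3.14].

## Interface

Orientations are given as a unit quaternion [x, y, z, w].
In Python, from station import bot, snapshot gives the robot as it stands.
- The arm moves only by the tool move_arm, never from a script. Its argument "moves" is a list of rows, each an object of numbers: "rx", "ry", "rz": the turn, a rotation vector about the world's x, y, z in degrees; "dx", "dy", "dz": the shift along the world's x, y, z in cm; "claw": the finger opening in cm, from 0 to 8.76. In form: [{"rx": .., "ry": .., "rz": .., "dx": .., "dy": .., "dz": .., "claw": ..}, ...]. A call has 1 to 10 rows; each row is the pose to reach, as a shift and turn from the pose commanded when the call began; what a row does not reach only later rows make up. A row lasts 1/12 s, in which the tool goes at most 41.7 mm and 7.16 degrees, less where a joint would pass 70% of its speed; a pose out of reach is approached as far as the arm can. A call with a gripper value outside its range is refused whole. The fingers move at their own pace and stop on an object; the grip force is fixed at half the most. Time passes only in rows, so rows that repeat a pose let the fingers close. It gives the time, the measured TCP pose, the force, the opening and the grip force at its end, in the units of the state.
- bot.observe(): the state, without advancing time (a new reading comes with each control period).
- snapshot(name): name is "side" or "top" or "wrist"; returns a dict with "pixels" (400x640x3 uint8, red, green, blue), "vertical_fov" (degrees; the focal length in pixels is half the picture's height over the tangent of half this angle, whatever the lens; pixels are square), "cx", "cy" (the principal point, pixels), "k1" (the pictures are not rectified: a ray, as slopes to the right and down, at radius r is drawn at 1 + k1 r^2 times it, then the intrinsics apply), "rvec" (rotation vector, rad) and "tvec" (3), from world to camera coordinates, as OpenCV has them. Camera axes: x right, y down, z forward; pixel columns grow to the right and rows downward; lengths in m; the calibration is good to about 2 mm. A picture is of the moment at which its call begins. There is no depth.
- bot.job_done(): hands the job in; it is judged then, once.
The state is a dict: "t": time; "q": joint angles; "dq": joint speeds; "joint_torque": joint torques, N m; "tool_pos": TCP position; "ee_rot": TCP orientation; "contact_force": force on the tool from outside, world axes, zero at the start; "wrist_torque": the same for the moment, N m; "gripper_width": finger opening in m; "gripper_force": force on a finger pad.
Only numpy, scipy, OpenCV 4.12 (cv2) and the standard library are available. Lean on these libraries where they do the work, as an engineer would, in place of code of your own. Each camera call takes 0.05 s, during which the arm holds its last target. There are 200 camera calls.

## Working session

There is one attempt and no reset: what is moved stays moved. The work goes in short steps, Python scripts to look and compute and a tool call to move; the robot and the scene stay as the last step left them, time stands still between calls to the robot, and variables do not carry over. Pictures are saved under pics/ and viewed, at most 10 in all, crops included, and the job is handed in when it is done.

Besides the shell and the picture viewer there is one more tool, called after "Request:" as name(argument=value, ...) on one line, values as JSON. move_arm: Moves the arm, as the interface text tells. Its arguments: {"type":"object","properties":{"moves":{"type":"array"}},"required":["moves"]}

```bash
mkdir -p pics; ls; cat > h.py <<'E'
import numpy as np, cv2, pickle
from station import bot, snapshot
def snap(n, save=None):
    s=snapshot(n)
    if save:
        cv2.imwrite(f'pics/{save}.png',cv2.cvtColor(s['pixels'],cv2.COLOR_RGB2BGR)); pickle.dump(s,open(f'pics/{save}.pkl','wb'))
    return s
def load(n): return pickle.load(open(f'pics/{n}.pkl','rb'))
def cam(s):
    R=cv2.Rodrigues(np.array(s['rvec'],float))[0]; t=np.array(s['tvec'],float)
    f=200/np.tan(np.radians(s['vertical_fov'])/2)
    return R,t,f
def proj(s,P):
    R,t,f=cam(s); c=np.atleast_2d(P)@R.T+t; x=c[:,:2]/c[:,2:]; r2=(x**2).sum(1,keepdims=True)
    return x*(1+s['k1']*r2)*f+[s['cx'],s['cy']]
def ray(s,uv):
    R,t,f=cam(s); d=(np.atleast_2d(uv).astype(float)-[s['cx'],s['cy']])/f; x=d.copy()
    for _ in range(30): x=d/(1+s['k1']*(x**2).sum(1,keepdims=True))
    v=np.c_[x,np.ones(len(x))]@R; return -R.T@t, v
def onz(s,uv,z):
    o,v=ray(s,uv); return o+v*((z-o[2])/v[:,2])[:,None]
def tri(obs): # list of (s,uv)
    A=0;b=0
    for s,uv in obs:
        o,v=ray(s,uv); v=v[0]/np.linalg.norm(v[0]); M=np.eye(3)-np.outer(v,v); A=A+M; b=b+M@o
    return np.linalg.solve(A,b)
E
python3 - <<'E'
from h import *
for n in ['top','side']:
    s=snap(n,n+'0'); R,t,f=cam(s); print(n,-R.T@t,f,s['k1'],s['pixels'].shape)
o=bot.observe(); print(o['t'],o['tool_pos'],o['ee_rot'],o['contact_force'],bot.tip_reach)
E
```

```text
pics
top [0.2038662  0.04112485 1.46182329] 467.2573075560963 -0.1266799562918529 (400, 640, 3)
side [0.46585968 0.97488775 0.54365322] 392.09362485183783 -0.03455989673098204 (400, 640, 3)
0.1 [ 0.23304934 -0.63305303  0.23371458] [-1.75433729e-01  9.84490956e-01  7.19713971e-04 -2.16690327e-04] [-1.09564746 -0.27219413  0.77291761] 0.008
```

View pics/top0.png

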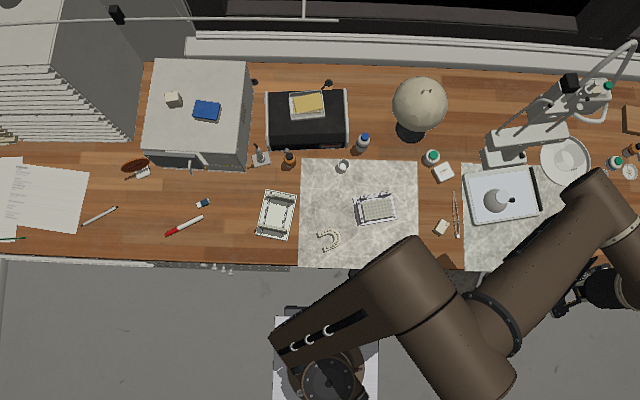

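View pics/side0.png

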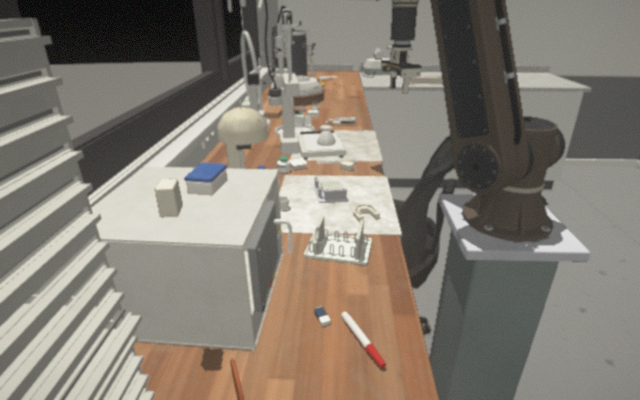

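The top view shows the rack at about (276,215), the stack at (377,208), the plaster model at (328,240), the crucible at (342,167), the wax block at (441,227) and the disc box at (443,173). The side view shows the trays edge-on at about (322,235) and (361,235). The next step is to turn these into rough positions and bring the wrist camera over them.

```bash
python3 - <<'E'
from h import *
s=load('top0')
for n,p in dict(rack=(276,215),stack=(377,208),plaster=(328,240),cruc=(342,167),wax=(441,227),disc=(443,173),bottle=(289,158),eraser=(203,203)).items(): print(n,onz(s,p,0.01).round(3))
w=snapshot('wrist'); R,t,f=cam(w); c=-R.T@t; print('wristcam',c,f,R[2],R[0])
o=bot.observe(); print(o['tool_pos'],w['k1'],w['cx'],w['cy'])
im=load('top0')['pixels'][:,:,::-1]
a=cv2.resize(im[150:260,240:460],None,fx=3.6,fy=3.6,interpolation=cv2.INTER_CUBIC); cv2.imwrite('pics/top0c.png',a)
E
```

```text
rack [[0.461 0.165 0.01 ]]
stack [[ 0.492 -0.154  0.01 ]]
plaster [[ 0.386 -0.001  0.01 ]]
cruc [[ 0.624 -0.041  0.01 ]]
wax [[ 0.436 -0.358  0.01 ]]
disc [[ 0.614 -0.37   0.01 ]]
bottle [[0.649 0.131 0.01 ]]
eraser [[0.493 0.401 0.01 ]]
wristcam [ 0.15564253 -0.66224432  0.38407528] 360.35182580443467 [ 0.28675492  0.10774822 -0.95192539] [-0.3443581   0.93883496  0.00253319]
[ 0.23306739 -0.63310607  0.23384283] 0.020903604261371615 322.4904282179295 197.68520147054514
```

View pics/top0c.png

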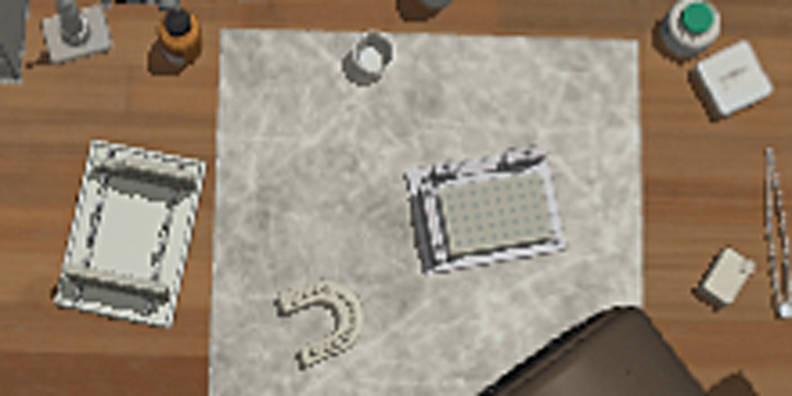

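Request:
move_arm(moves=[{"dx":6,"dy":4,"dz":2,"rz":7},{"dx":10,"dy":8,"dz":4,"rz":14},{"dx":13,"dy":12,"dz":6,"rz":20},{"dx":16,"dy":16,"dz":7,"rz":26},{"dx":18,"dy":20,"dz":8,"rz":32},{"dx":20,"dy":24,"dz":8,"rz":38},{"dx":21,"dy":28,"dz":8,"rz":44},{"dx":22,"dy":32,"dz":8,"rz":50},{"dx":23,"dy":36,"dz":8,"rz":55},{"dx":23,"dy":40,"dz":8,"rz":58}])

```text
validation failed for argument at $.mo...
```

Request:
move_arm(moves=[{"dy":4},{"dy":8},{"dy":12},{"dy":14},{"dy":14},{"dy":14}])

```text
validation failed for argument at $.mo...
```

```bash
python3 - <<'E'
from h import *
o=bot.observe(); print(o['t'],o['tool_pos'],o['ee_rot'],o['q'],o['contact_force'])
s=snap('wrist','w1'); print(-cam(s)[0].T@cam(s)[1])
E
```

```text
0.15 [ 0.23306739 -0.63310607  0.23384283] [-1.75437540e-01  9.84490358e-01  6.09062761e-04 -1.84501292e-04] [-9.29908368e-01  3.59221690e-01  1.12692338e-02 -2.29487483e-04
 -1.22409824e+00 -2.88109405e-01] [-0.63007427 -0.48384531  0.02781307]
[ 0.15565295 -0.6622797   0.38419692]
```

View pics/w1.png

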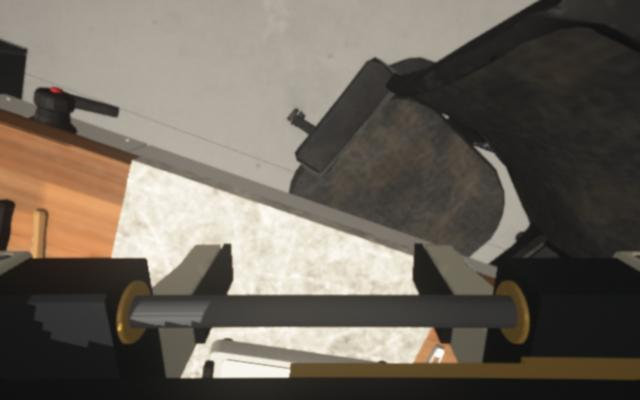

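The wrist picture is masked by the gripper below row 240, so only the strip on the camera's side of the TCP is visible. I'll place the camera towards the robot so that strip covers both the rack and the corner. The move rows were refused because every key must be given.

Request:
move_arm(moves=[{"dx":4,"dy":2,"dz":2,"rx":0,"ry":0,"rz":-4,"claw":8.76},{"dx":8,"dy":4,"dz":4,"rx":0,"ry":0,"rz":-8,"claw":8.76},{"dx":11,"dy":8,"dz":6,"rx":0,"ry":0,"rz":-12,"claw":8.76},{"dx":14,"dy":12,"dz":8,"rx":0,"ry":0,"rz":-16,"claw":8.76},{"dx":17,"dy":16,"dz":10,"rx":0,"ry":0,"rz":-20,"claw":8.76},{"dx":20,"dy":19,"dz":10,"rx":0,"ry":0,"rz":-20,"claw":8.76},{"dx":23,"dy":22,"dz":10,"rx":0,"ry":0,"rz":-20,"claw":8.76},{"dx":26,"dy":25,"dz":10,"rx":0,"ry":0,"rz":-20,"claw":8.76},{"dx":29,"dy":28,"dz":10,"rx":0,"ry":0,"rz":-20,"claw":8.76},{"dx":32,"dy":31,"dz":10,"rx":0,"ry":0,"rz":-20,"claw":8.76}])

```text
t: 1.03
tool_pos: [0.5182, -0.3581, 0.3343]
ee_rot: [-0.002, 1.0, -0.0, 0.0]
contact_force: [0.8, -1.4, -0.2]
gripper_width: 0.0871
gripper_force: 0.0
```

Request:
move_arm(moves=[{"dx":0,"dy":4,"dz":0,"rx":0,"ry":0,"rz":0,"claw":8.76},{"dx":0,"dy":8,"dz":0,"rx":0,"ry":0,"rz":0,"claw":8.76},{"dx":0,"dy":12,"dz":0,"rx":0,"ry":0,"rz":0,"claw":8.76},{"dx":0,"dy":16,"dz":0,"rx":0,"ry":0,"rz":0,"claw":8.76},{"dx":0,"dy":20,"dz":0,"rx":0,"ry":0,"rz":0,"claw":8.76},{"dx":0,"dy":22,"dz":0,"rx":0,"ry":0,"rz":0,"claw":8.76},{"dx":0,"dy":22,"dz":0,"rx":0,"ry":0,"rz":0,"claw":8.76},{"dx":0,"dy":22,"dz":0,"rx":0,"ry":0,"rz":0,"claw":8.76}])

```text
t: 1.7
tool_pos: [0.5172, -0.1387, 0.3339]
ee_rot: [-0.003, 1.0, 0.0, 0.0]
contact_force: [0.4, 0.4, 0.5]
gripper_width: 0.0877
gripper_force: 0.0
```

```bash
python3 - <<'E'
from h import *
o=bot.observe(); print(o['t'],o['tool_pos'],o['ee_rot'],o['q'],o['dq'].max() if hasattr(o['dq'],'max') else o['dq'])
s=snap('wrist','w1'); print(-cam(s)[0].T@cam(s)[1])
for n,p in dict(rack=(.461,.165,.01),stack=(.492,-.154,.01),plaster=(.386,0,.01)).items(): print(n,proj(s,p))
E
```

```text
1.7 [ 0.51720312 -0.13868644  0.33392934] [-3.21993512e-03  9.99994781e-01  3.09221631e-05  2.63838742e-04] [ 1.04335270e-01  7.64046590e-02 -1.29254736e-01 -8.44184597e-06
 -1.36460571e+00 -1.66868999e+00] 0.01378243652351933
[ 0.43448044 -0.13951752  0.48423499]
rack [[562.64574869 103.79475036]]
stack [[310.58893705 127.95202526]]
plaster [[437.88710811  39.31684826]]
```

Request:
move_arm(moves=[{"dx":1,"dy":4,"dz":0,"rx":0,"ry":0,"rz":0,"claw":8.76},{"dx":2,"dy":8,"dz":0,"rx":0,"ry":0,"rz":0,"claw":8.76},{"dx":2,"dy":12,"dz":0,"rx":0,"ry":0,"rz":0,"claw":8.76},{"dx":2,"dy":16,"dz":0,"rx":0,"ry":0,"rz":0,"claw":8.76},{"dx":2,"dy":20,"dz":0,"rx":0,"ry":0,"rz":0,"claw":8.76},{"dx":2,"dy":22,"dz":0,"rx":0,"ry":0,"rz":0,"claw":8.76},{"dx":2,"dy":22,"dz":0,"rx":0,"ry":0,"rz":0,"claw":8.76},{"dx":2,"dy":22,"dz":0,"rx":0,"ry":0,"rz":0,"claw":8.76}])

```text
t: 2.42
tool_pos: [0.5375, 0.0802, 0.3332]
ee_rot: [-0.002, 1.0, -0.0, -0.0]
contact_force: [0.8, -0.1, 0.2]
gripper_width: 0.0875
gripper_force: 0.0
```

```bash
python3 - <<'E'
from h import *
s=snap('wrist','w2'); a=load('w1')
f=lambda im:cv2.resize(im,None,fx=1.25,fy=1.25,interpolation=cv2.INTER_CUBIC)
im=np.vstack([f(x['pixels'][:236,:,::-1]) for x in (a,s)]); print(im.shape)
cv2.imwrite('pics/w12.png',im)
o=bot.observe();print(o['tool_pos'],o['t'])
E
```

```text
(590, 800, 3)
[0.5374326  0.07946732 0.33331488] 2.4667
```

View pics/w12.png

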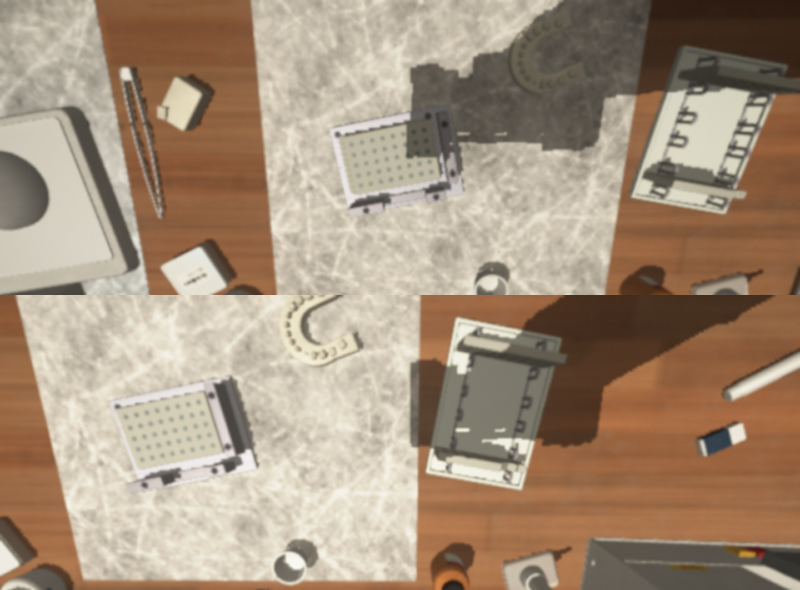

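View w1 is on top: the corner spans (330–460, 115–215), the near tray edge is at about (735,80) and the far one at about (690,185). In w2 the corner is at (112–256, 378–490) and the rack at (428–562, 320–490). I'll zoom on the rack and corner in both views with pixel grids.

```bash
python3 - <<'E'
from h import *
a,b=load('w1'),load('w2')
def crop(s,x0,y0,w,h,W,H):
    im=cv2.resize(s['pixels'][y0:y0+h,x0:x0+w,::-1],(W,H),interpolation=cv2.INTER_CUBIC)
    k=W/w
    for x in range((x0//10+1)*10,x0+w,10):
        cv2.line(im,(int((x-x0+.5)*k),0),(int((x-x0+.5)*k),4 if x%50 else 14),(0,0,255),1)
        if x%50==0: cv2.putText(im,str(x),(int((x-x0)*k)+3,12),0,.4,(0,0,255),1)
    for y in range((y0//10+1)*10,y0+h,10):
        cv2.line(im,(0,int((y-y0+.5)*k)),(4 if y%50 else 14,int((y-y0+.5)*k)),(0,0,255),1)
        if y%50==0: cv2.putText(im,str(y),(14,int((y-y0)*k)),0,.4,(0,0,255),1)
    return im
# rack w1: x 500-635 y 30-175 ; w2: x 335-455,y 10-160 ; corner w1: 260-375, 85-175; w2: 85-210, 60-160
r=[crop(a,500,30,140,105+38,400,408),crop(b,335,12,140,143,400,408)]
top=np.hstack(r)
c=[crop(a,258,84,128,90,272*1,191),crop(b,85,62,128,90,272,191)]
z=load('side0'); c.append(crop(z,295,195,85,63,256,190))
c[2]=cv2.resize(c[2],(256,191))
im=np.vstack([top,np.hstack(c)]); cv2.imwrite('pics/z1.png',im); print(im.shape)
E
```

```text
(599, 800, 3)
```

View pics/z1.png

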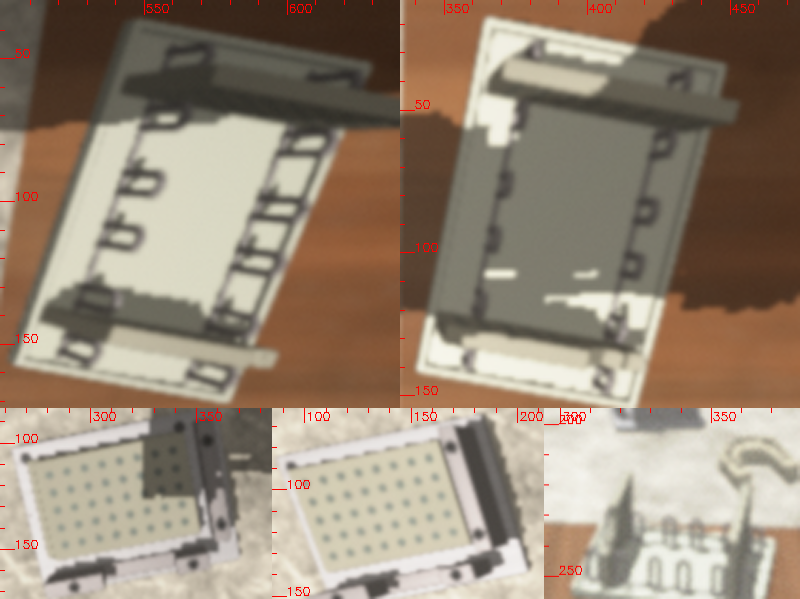

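```bash
cat > fit.py <<'E'
from h import *
a,b=load('w1'),load('w2')
k=400/140
W1=lambda x,y:(x/k+500-.5+.5/k*0,y/k+30-.5); W2=lambda x,y:((x-400)/k+335-.5,y/k+12-.5)
def rackpose():
    P=[tri([(a,W1(*p)),(b,W2(*q))]) for p,q in [((130,18),(485,15)),((372,65),(727,65)),((232,402),(640,405)),((10,365),(415,370))]]
    return np.array(P)
E
python3 - <<'E'
from fit import *
P=rackpose(); print(P.round(4)); c=P.mean(0); print('c',c)
print([np.linalg.norm(P[i]-P[(i+1)%4]).round(4) for i in range(4)])
e=(P[3]+P[2]-P[0]-P[1]); th=np.degrees(np.arctan2(e[1],e[0])); e2=P[1]+P[2]-P[0]-P[3]; print(th,np.degrees(np.arctan2(e2[1],e2[0]))-90)
th=np.radians(th); R=np.array([[np.cos(th),-np.sin(th),0],[np.sin(th),np.cos(th),0],[0,0,1]])
def crop(s,x0,y0,w,h,W,H,pts):
    im=cv2.resize(s['pixels'][y0:y0+h,x0:x0+w,::-1],(W,H),interpolation=cv2.INTER_CUBIC)
    kk=W/w
    for pp in pts:
        q=((proj(s,pp)-[x0,y0]+.5)*kk).astype(int); cv2.polylines(im,[q.reshape(-1,1,2)],True,(0,0,255),1)
    return im
c[2]=0
pts=[]
for sx in (-.05,.05):
    pts.append(c+np.array([[sx+d,y,.065] for d,y in [(-.004,-.045),(.004,-.045),(.004,.045),(-.004,.045)]])@R.T)
    pts.append(c+np.array([[sx-.004,y,z] for y,z in [(-.045,.005),(-.045,.065),(.045,.065),(.045,.005)]])@R.T)
pts.append(c+np.array([[x,y,.0] for x,y in [(-.075,-.052),(.075,-.052),(.075,.052),(-.075,.052)]])@R.T)
t0=load('top0'); s0=load('side0')
im=np.vstack([np.hstack([crop(a,500,30,140,110+35,400,414,pts),crop(b,335,12,140,145,400,414,pts)]),np.hstack([crop(t0,250,185,60,28,400,186,pts),crop(s0,295,205,86,40,400,186,pts)])])
cv2.imwrite('pics/z2.png',im)
E
```

```text
[[0.3815 0.1296 0.0057]
 [0.4009 0.2313 0.0103]
 [0.546  0.2079 0.0088]
 [0.5296 0.1031 0.0069]]
c [0.46452325 0.16795699 0.0079043 ]
[np.float64(0.1036), np.float64(0.1469), np.float64(0.1061), np.float64(0.1504)]
-9.671236490684345 -9.827823823488899
```

View pics/z2.png

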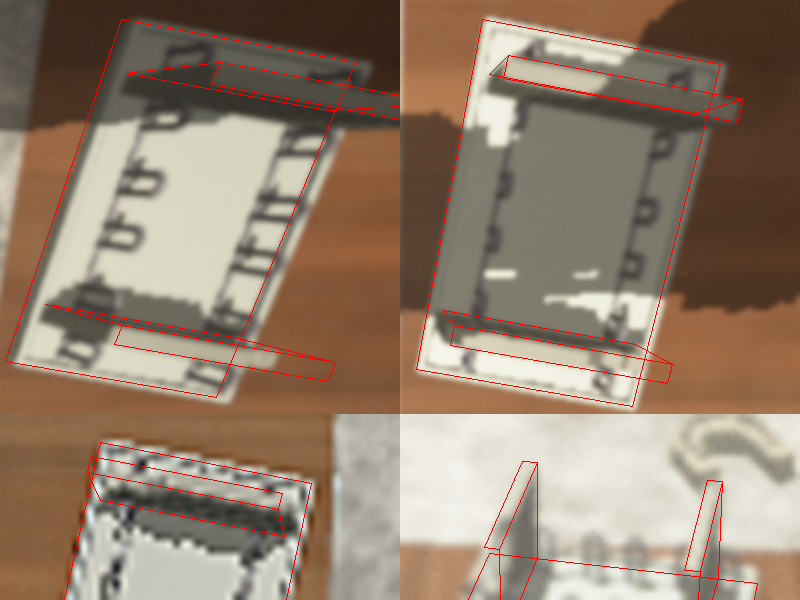

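Overlaying the model shows the far tray's upper +y corner missing: its top edge in w1 ends at x = 275 instead of 335. The near tray matches the full outline in w2 from (505,58) to (742,100). So the sound tray is the near one, at about (0.415, 0.1765), with the rack's x axis at −9.8°. Moving over it.

Request:
move_arm(moves=[{"dx":-2,"dy":1,"dz":-3,"rx":0,"ry":0,"rz":7,"claw":5},{"dx":-4,"dy":2,"dz":-6,"rx":0,"ry":0,"rz":14,"claw":5},{"dx":-6,"dy":4,"dz":-9,"rx":0,"ry":0,"rz":21,"claw":5},{"dx":-8,"dy":6,"dz":-11,"rx":0,"ry":0,"rz":28,"claw":5},{"dx":-10,"dy":8,"dz":-13,"rx":0,"ry":0,"rz":35,"claw":5},{"dx":-12,"dy":9,"dz":-15,"rx":0,"ry":0,"rz":42,"claw":5},{"dx":-12.25,"dy":9.7,"dz":-15,"rx":0,"ry":0,"rz":49,"claw":5},{"dx":-12.25,"dy":9.7,"dz":-15,"rx":0,"ry":0,"rz":56,"claw":5},{"dx":-12.25,"dy":9.7,"dz":-15,"rx":0,"ry":0,"rz":63,"claw":5},{"dx":-12.25,"dy":9.7,"dz":-15,"rx":0,"ry":0,"rz":70,"claw":5}])

```text
t: 3.3
tool_pos: [0.4151, 0.1759, 0.1837]
ee_rot: [-0.577, 0.817, -0.0, -0.0]
contact_force: [0.3, -0.3, 0.1]
gripper_width: 0.0501
gripper_force: 0.0
```

Request:
move_arm(moves=[{"dx":0,"dy":0,"dz":0,"rx":0,"ry":0,"rz":7,"claw":5},{"dx":0,"dy":0,"dz":0,"rx":0,"ry":0,"rz":10.3,"claw":5},{"dx":0,"dy":0,"dz":0,"rx":0,"ry":0,"rz":10.3,"claw":5}])

```text
t: 3.55
tool_pos: [0.4153, 0.1758, 0.1838]
ee_rot: [-0.646, 0.763, -0.0, 0.0]
contact_force: [-0.4, -0.5, -0.7]
gripper_width: 0.0498
gripper_force: 0.0
```

```bash
python3 - <<'E'
from h import *
o=bot.observe(); print(o['t'],o['tool_pos'],o['ee_rot'],o['q'])
from scipy.spatial.transform import Rotation as Ro
y=Ro.from_quat(o['ee_rot']).as_matrix()[:,1]; print(y, np.degrees(np.arctan2(y[1],y[0])))
b=load('w2'); a=load('w1')
hsv=cv2.cvtColor(b['pixels'],cv2.COLOR_RGB2HSV)
for n,uv in dict(tray=(135,103),plate=(97,97),mat=(50,150),fence=(190,100)).items():
    print(n,b['pixels'][uv[1]-1:uv[1]+2,uv[0]-1:uv[0]+2].reshape(-1,3).mean(0))
s=snap('wrist','w3')
for n,p in dict(tray=(.4152,.1765,.065),stack=(.492,-.154,.01)).items(): print(n,proj(s,p))
E
```

```text
3.55 [0.41526755 0.17580623 0.1837585 ] [-6.46341028e-01  7.63048666e-01 -7.07079869e-05  5.88165868e-05] [ 8.39940666e-01  2.55483795e-02 -5.34900304e-01  1.84390118e-04
 -1.01025046e+00 -1.00527613e+00]
[-9.86379310e-01  1.64486540e-01 -1.83938417e-04] 170.53259197130174
tray [212.44444444 205.77777778 182.        ]
plate [204.22222222 197.88888889 175.44444444]
mat [208.33333333 194.44444444 174.        ]
fence [105.33333333 101.22222222  98.        ]
tray [[323.76718909 194.38775118]]
stack [[ 118.25823128 -303.47334421]]
```

Request:
move_arm(moves=[{"dx":0,"dy":0,"dz":-4,"rx":0,"ry":0,"rz":-0.3,"claw":5},{"dx":0,"dy":0,"dz":-8,"rx":0,"ry":0,"rz":-0.3,"claw":5},{"dx":0,"dy":0,"dz":-11,"rx":0,"ry":0,"rz":-0.3,"claw":5},{"dx":0,"dy":0,"dz":-13,"rx":0,"ry":0,"rz":-0.3,"claw":5},{"dx":0,"dy":0,"dz":-14.4,"rx":0,"ry":0,"rz":-0.3,"claw":5},{"dx":0,"dy":0,"dz":-14.4,"rx":0,"ry":0,"rz":-0.3,"claw":5}])

```text
t: 4.1
tool_pos: [0.4135, 0.175, 0.037]
ee_rot: [-0.643, 0.766, -0.0, -0.003]
contact_force: [0.1, -0.2, -0.2]
gripper_width: 0.0499
gripper_force: 0.0
```

Request:
move_arm(moves=[{"dx":0,"dy":0,"dz":0,"rx":0,"ry":0,"rz":0,"claw":3},{"dx":0,"dy":0,"dz":0,"rx":0,"ry":0,"rz":0,"claw":2},{"dx":0,"dy":0,"dz":0,"rx":0,"ry":0,"rz":0,"claw":1.2},{"dx":0,"dy":0,"dz":0,"rx":0,"ry":0,"rz":0,"claw":1.2},{"dx":0,"dy":0,"dz":0,"rx":0,"ry":0,"rz":0,"claw":1.2},{"dx":0,"dy":0,"dz":0,"rx":0,"ry":0,"rz":0,"claw":0},{"dx":0,"dy":0,"dz":0,"rx":0,"ry":0,"rz":0,"claw":0},{"dx":0,"dy":0,"dz":0,"rx":0,"ry":0,"rz":0,"claw":0}])

```text
t: 4.77
tool_pos: [0.4148, 0.1773, 0.04]
ee_rot: [-0.644, 0.765, 0.0, 0.0]
contact_force: [-1.2, -0.3, 5.0]
gripper_width: 0.008
gripper_force: 30.0
```

Tray gripped: opening 8.0 mm, 30 N. Lifting straight up, then fitting the corner's pose from w1 and w2.

Request:
move_arm(moves=[{"dx":0,"dy":0,"dz":1,"rx":0,"ry":0,"rz":0,"claw":0},{"dx":0,"dy":0,"dz":3,"rx":0,"ry":0,"rz":0,"claw":0},{"dx":0,"dy":0,"dz":6,"rx":0,"ry":0,"rz":0,"claw":0},{"dx":0,"dy":0,"dz":9,"rx":0,"ry":0,"rz":0,"claw":0},{"dx":0,"dy":0,"dz":11,"rx":0,"ry":0,"rz":0,"claw":0},{"dx":0,"dy":0,"dz":11,"rx":0,"ry":0,"rz":0,"claw":0}])

```text
t: 5.27
tool_pos: [0.4165, 0.1787, 0.1538]
ee_rot: [-0.645, 0.765, -0.0, 0.003]
contact_force: [0.1, 1.5, -0.5]
gripper_width: 0.0076
gripper_force: 30.0
```

```bash
cat > corner.py <<'E'
from h import *
from scipy.optimize import minimize
Z0=.002
def box(x0,x1,y0,y1,z): return np.array([[x0,y0,z],[x1,y0,z],[x1,y1,z],[x0,y1,z]])/1000
def place(p,P): # p=(x,y,th deg)
    t=np.radians(p[2]); R=np.array([[np.cos(t),-np.sin(t),0],[np.sin(t),np.cos(t),0],[0,0,1]])
    return P@R.T+[p[0],p[1],Z0]
FEN=[box(30,40,-60,-24,36),box(30,40,20,40,36),box(-44,25,45,55,36),box(30,40,-24,20,11)]
PLATE=[np.array([[44,-65,6],[-50,-65,6],[-50,61,6]])/1000]
TRAY=lambda z:[box(-30,30,-45,45,z)]
def samples(polys,closed=True,n=40):
    o=[]
    for q in polys:
        m=len(q); 
        for i in range(m if len(q)==4 else m-1):
            A,B=q[i],q[(i+1)%m]; k=max(3,int(np.linalg.norm(B-A)/.002)); o.append(A+(B-A)*np.linspace(0,1,k)[:,None])
    return np.vstack(o)
def dts(s,lo=25,hi=60):
    g=cv2.resize(s['pixels'],None,fx=3,fy=3,interpolation=cv2.INTER_CUBIC); g=cv2.GaussianBlur(g,(0,0),2)
    e=0
    for c in range(3): e=e|cv2.Canny(g[:,:,c].copy(),lo,hi)
    return cv2.distanceTransform(255-e,cv2.DIST_L2,5)
def score(p,S,views,cap=6):
    v=0
    for s,D in views:
        q=(proj(s,place(p,S))+.5)*3-.5
        d=cv2.remap(D,q[:,0].astype(np.float32)[None],q[:,1].astype(np.float32)[None],cv2.INTER_LINEAR,borderValue=cap)[0]
        v+=np.minimum(d,cap).mean()
    return v/len(views)
def fit(p0,S,views,rng=(.012,.012,4),n=400,seed=0):
    r=np.random.default_rng(seed); best=min([np.array(p0)]+[np.array(p0)+r.uniform(-1,1,3)*rng for _ in range(n)],key=lambda p:score(p,S,views,12))
    sc=np.array([.002,.002,1.])
    f=minimize(lambda u:score(best+u*sc,S,views),np.zeros(3),method='Nelder-Mead',options=dict(initial_simplex=np.vstack([np.zeros(3),np.eye(3)])))
    return best+f.x*sc,f.fun
E
python3 - <<'E'
from corner import *
a,b=load('w1'),load('w2'); V=[(a,dts(a)),(b,dts(b))]
for nm,views in dict(w1=V[:1],w2=V[1:],both=V).items():
    p,f=fit((.492,-.154,11),samples(FEN+PLATE),views); print(nm,'corner',p.round(4),round(f,2))
    m,f2=fit((p[0]-.008,p[1]-.008,p[2]),samples(TRAY(22)),views,(.01,.01,5)); print('   middle',m.round(4),round(f2,2))
def draw(s,x0,y0,w,h,k,pc,pm):
    im=cv2.resize(s['pixels'][y0:y0+h,x0:x0+w,::-1],None,fx=k,fy=k,interpolation=cv2.INTER_CUBIC)
    for pp,poly,col in [(pc,FEN,(0,0,255)),(pc,PLATE,(255,0,0)),(pm,TRAY(22),(0,160,0))]:
        for q in poly: cv2.polylines(im,[((proj(s,place(pp,q))-[x0,y0]+.5)*k).astype(int).reshape(-1,1,2)],len(q)==4,col,1)
    return im
im=np.hstack([draw(a,258,80,133,96,3,p,m),draw(b,82,58,133,96,3,p,m)])
cv2.imwrite('pics/c1.png',im); print(im.shape)
E
```

```text
w1 corner [ 0.4971 -0.1413 11.7097] 3.1
   middle [ 0.4892 -0.1543  9.7278] 2.92
w2 corner [ 0.4965 -0.1414 11.2888] 3.02
   middle [ 0.4852 -0.1395 11.6424] 1.68
both corner [ 0.4969 -0.1415 11.7616] 3.08
   middle [ 0.4874 -0.1486 11.5386] 2.57
(288, 798, 3)
```

View pics/c1.png

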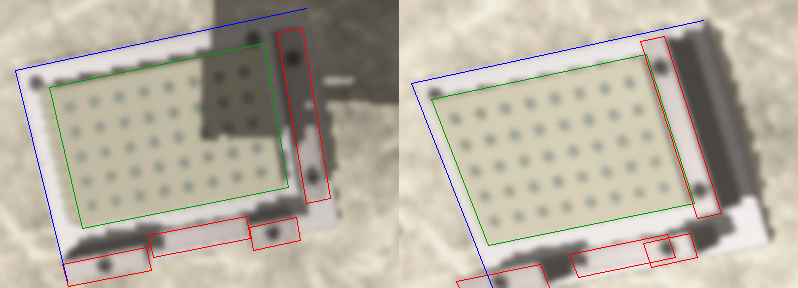

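The fit lies on the fences and tray in both views: fence screws at (105,265) and (272,232) are centred, and the corner comes out at (0.497, −0.1414), yaw 11.6°. tray_middle is about 10 mm and 5 mm off flush. Carrying the tray to the patch and yawing to the corner's heading on the way.

Request:
move_arm(moves=[{"dx":2,"dy":-2.5,"dz":0,"rx":0,"ry":0,"rz":3,"claw":0},{"dx":4,"dy":-5.5,"dz":0,"rx":0,"ry":0,"rz":7,"claw":0},{"dx":6,"dy":-8.5,"dz":0,"rx":0,"ry":0,"rz":12,"claw":0},{"dx":8,"dy":-11.5,"dz":-1,"rx":0,"ry":0,"rz":17,"claw":0},{"dx":10,"dy":-14.5,"dz":-3,"rx":0,"ry":0,"rz":21.3,"claw":0},{"dx":11.2,"dy":-17,"dz":-4,"rx":0,"ry":0,"rz":21.3,"claw":0},{"dx":11.2,"dy":-17,"dz":-4,"rx":0,"ry":0,"rz":21.3,"claw":0},{"dx":11.2,"dy":-17,"dz":-4,"rx":0,"ry":0,"rz":21.3,"claw":0}])

```text
t: 5.93
tool_pos: [0.5259, 0.0054, 0.1077]
ee_rot: [0.773, -0.634, -0.001, 0.002]
contact_force: [0.2, -0.8, -1.8]
gripper_width: 0.0079
gripper_force: 30.0
```

Request:
move_arm(moves=[{"dx":0,"dy":0,"dz":0,"rx":1.3,"ry":-6.5,"rz":0,"claw":0},{"dx":0,"dy":0,"dz":0,"rx":2.6,"ry":-13,"rz":0,"claw":0},{"dx":0,"dy":0,"dz":0,"rx":4.4,"ry":-21.5,"rz":0,"claw":0},{"dx":0,"dy":0,"dz":0,"rx":4.4,"ry":-21.5,"rz":0,"claw":0},{"dx":0,"dy":0,"dz":0,"rx":4.4,"ry":-21.5,"rz":0,"claw":0}])

```text
t: 6.35
tool_pos: [0.5212, 0.0065, 0.1078]
ee_rot: [0.761, -0.621, 0.119, -0.147]
contact_force: [-1.1, -0.8, -1.4]
gripper_width: 0.0077
gripper_force: 30.0
```

```bash
python3 - <<'E'
from h import *
from scipy.spatial.transform import Rotation as Ro
o=bot.observe(); print(o['t'],o['tool_pos'],o['q'],o['gripper_width'])
R=Ro.from_quat(o['ee_rot']).as_matrix(); print(R.round(3)); print('low edge',o['tool_pos']+.035*R[:,2])
E
```

```text
6.35 [0.52124069 0.00654815 0.10775976] [ 0.42468135  0.04931232 -0.93736972  0.37037032 -0.22594176 -0.5686039 ] 0.0077393738242876485
[[ 0.201 -0.909  0.364]
 [-0.98  -0.187  0.076]
 [-0.001 -0.372 -0.928]]
low edge [0.53399398 0.00920041 0.07527409]
```

Leaning this way brings joint 3 close to its limit (−0.94 of −1.02), so I'll lean the gripper the other way, with the fingers pointing towards the robot.

Request:
move_arm(moves=[{"dx":0,"dy":0,"dz":0.5,"rx":-1.4,"ry":7,"rz":0,"claw":0},{"dx":-1,"dy":0,"dz":0.5,"rx":-2.8,"ry":13.8,"rz":0,"claw":0},{"dx":-2,"dy":0,"dz":0.5,"rx":-4.2,"ry":20.6,"rz":0,"claw":0},{"dx":-3,"dy":0,"dz":0.5,"rx":-5.6,"ry":27.4,"rz":0,"claw":0},{"dx":-3.7,"dy":0,"dz":0,"rx":-7,"ry":34.2,"rz":0,"claw":0},{"dx":-3.7,"dy":0,"dz":0,"rx":-8.4,"ry":41,"rz":0,"claw":0},{"dx":-3.7,"dy":0,"dz":0,"rx":-8.8,"ry":43,"rz":0,"claw":0},{"dx":-3.7,"dy":0,"dz":0,"rx":-8.8,"ry":43,"rz":0,"claw":0},{"dx":-3.7,"dy":0,"dz":-2,"rx":-8.8,"ry":43,"rz":0,"claw":0},{"dx":-3.7,"dy":0,"dz":-2,"rx":-8.8,"ry":43,"rz":0,"claw":0}])

```text
t: 7.18
tool_pos: [0.4883, 0.0083, 0.0871]
ee_rot: [0.76, -0.621, -0.122, 0.148]
contact_force: [-1.7, -0.3, -1.9]
gripper_width: 0.0079
gripper_force: 30.0
```

```bash
python3 - <<'E'
from h import *
from scipy.spatial.transform import Rotation as Ro
o=bot.observe(); print(o['t'],o['tool_pos'],o['q'],o['gripper_width'],o['contact_force'])
R=Ro.from_quat(o['ee_rot']).as_matrix(); print(R.round(3)); print('low edge',o['tool_pos']+.035*R[:,2])
E
```

```text
7.1833 [0.48829081 0.00828696 0.08714119] [ 0.36776438  0.43712981 -0.27855198 -0.06738429 -1.2371731  -0.13190938] 0.007877847340617422 [-1.71778381 -0.32149969 -1.8704223 ]
[[ 0.2   -0.907 -0.369]
 [-0.98  -0.186 -0.074]
 [-0.001  0.377 -0.926]]
low edge [0.47535963 0.00569095 0.05472136]
```

Request:
move_arm(moves=[{"dx":0,"dy":0,"dz":-2.5,"rx":0,"ry":0,"rz":0,"claw":0},{"dx":0,"dy":0,"dz":-4,"rx":0,"ry":0,"rz":0,"claw":0},{"dx":0,"dy":0,"dz":-4.5,"rx":0,"ry":0,"rz":0,"claw":0},{"dx":0,"dy":0,"dz":-4.8,"rx":0,"ry":0,"rz":0,"claw":0},{"dx":0,"dy":0,"dz":-5,"rx":0,"ry":0,"rz":0,"claw":0},{"dx":0,"dy":0,"dz":-5,"rx":0,"ry":0,"rz":0,"claw":0},{"dx":0,"dy":0,"dz":-5,"rx":0,"ry":0,"rz":0,"claw":0}])

```text
t: 7.77
tool_pos: [0.4902, 0.0074, 0.0406]
ee_rot: [0.761, -0.621, -0.12, 0.147]
contact_force: [-0.2, 1.0, -1.7]
gripper_width: 0.008
gripper_force: 30.0
```

Request:
move_arm(moves=[{"dx":0,"dy":0,"dz":-0.2,"rx":0,"ry":0,"rz":0,"claw":0},{"dx":0,"dy":0,"dz":-0.4,"rx":0,"ry":0,"rz":0,"claw":0},{"dx":0,"dy":0,"dz":-0.4,"rx":0,"ry":0,"rz":0,"claw":0},{"dx":0,"dy":0,"dz":-0.4,"rx":0,"ry":0,"rz":0,"claw":0}])

```text
t: 8.1
tool_pos: [0.4898, 0.0072, 0.0358]
ee_rot: [0.76, -0.621, -0.12, 0.147]
contact_force: [0.3, 0.1, -0.4]
gripper_width: 0.0078
gripper_force: 30.0
```

Request:
move_arm(moves=[{"dx":0,"dy":0,"dz":0,"rx":0,"ry":0,"rz":0,"claw":3},{"dx":0,"dy":0,"dz":0,"rx":0,"ry":0,"rz":0,"claw":6},{"dx":0,"dy":0,"dz":0.3,"rx":0,"ry":0,"rz":0,"claw":6.5},{"dx":0,"dy":0,"dz":0.4,"rx":0,"ry":0,"rz":0,"claw":6.5},{"dx":1.5,"dy":0.3,"dz":0.5,"rx":0,"ry":0,"rz":0,"claw":6.5},{"dx":3,"dy":0.6,"dz":0.7,"rx":0,"ry":0,"rz":0,"claw":6.5},{"dx":4,"dy":0.8,"dz":1,"rx":0,"ry":0,"rz":0,"claw":6.5},{"dx":4,"dy":0.8,"dz":1,"rx":0,"ry":0,"rz":0,"claw":6.5}])

```text
t: 8.77
tool_pos: [0.5318, 0.0155, 0.0461]
ee_rot: [0.761, -0.621, -0.119, 0.147]
contact_force: [0.9, -1.4, -0.0]
gripper_width: 0.056
gripper_force: 0.0
```

```bash
python3 - <<'E'
from h import *
o=bot.observe(); print(o['t'],o['tool_pos'],o['q'],o['gripper_width'],o['contact_force'])
s=snap('side','s1'); print(proj(s,[[.476,.005,.01],[.536,.017,.01],[.5,.05,.01]]))
E
```

```text
8.7667 [0.53184665 0.01549709 0.0461107 ] [ 0.35548619  0.54007617 -0.21187811 -0.06062793 -1.1964764  -0.12112058] 0.055953847562971844 [ 0.89815478 -1.39232269 -0.04970042]
[[335.03565643 213.11740737]
 [313.51449806 214.82130985]
 [325.94640707 220.94918209]]
```

Request:
move_arm(moves=[{"dx":0.5,"dy":0.5,"dz":2.5,"rx":0,"ry":0,"rz":0,"claw":6.5},{"dx":0,"dy":1,"dz":6,"rx":0,"ry":0,"rz":0,"claw":8.7},{"dx":0,"dy":2,"dz":9,"rx":1.4,"ry":-7,"rz":0,"claw":8.7},{"dx":-1,"dy":4,"dz":12,"rx":2.8,"ry":-14,"rz":0,"claw":8.7},{"dx":-2,"dy":5,"dz":15,"rx":4.4,"ry":-21.5,"rz":0,"claw":8.7},{"dx":-3,"dy":5,"dz":18,"rx":4.4,"ry":-21.5,"rz":0,"claw":8.7},{"dx":-3,"dy":5,"dz":20,"rx":4.4,"ry":-21.5,"rz":0,"claw":8.7},{"dx":-3,"dy":5,"dz":20,"rx":4.4,"ry":-21.5,"rz":0,"claw":8.7},{"dx":-3,"dy":5,"dz":20,"rx":4.4,"ry":-21.5,"rz":0,"claw":8.7}])

```text
t: 9.57
tool_pos: [0.4992, 0.0653, 0.2472]
ee_rot: [0.775, -0.632, 0.001, -0.002]
contact_force: [-0.5, 0.1, -0.5]
gripper_width: 0.0871
gripper_force: 0.0
```

```bash
python3 - <<'E'
from corner import *
from scipy.spatial.transform import Rotation as Ro
o=bot.observe(); print(o['t'],o['tool_pos'],o['gripper_width'])
R=Ro.from_quat(o['ee_rot']).as_matrix(); print(R.round(3))
s=snap('wrist','w4'); S=snap('side','s2')
print(proj(s,[[.506,.01,.01],[.497,-.141,.01]]))
V=[(s,dts(s))]
for seed in range(3):
    p,f=fit((.506,.011,11.6),samples(TRAY(8)),V,(.04,.03,12),800,seed); print(p.round(4),round(f,2))
im=np.vstack([s['pixels'][:,:,::-1][:300], np.hstack([cv2.resize(S['pixels'][170:260,260:400,::-1],(467,300),interpolation=cv2.INTER_CUBIC),np.zeros((300,173,3),np.uint8)])])
q=proj(s,place(p,TRAY(8)[0])).astype(int); cv2.polylines(im,[q.reshape(-1,1,2)],True,(0,0,255),1)
cv2.imwrite('pics/w4v.png',im)
E
```

```text
9.5667 [0.49919117 0.06531347 0.24718147] 0.08707940196485621
[[ 0.2   -0.98   0.003]
 [-0.98  -0.2    0.002]
 [-0.001 -0.003 -1.   ]]
[[328.30742154 109.28238882]
 [371.77448092 -56.14126066]]
[5.1200e-01 8.7000e-03 1.3705e+01] 3.79
[ 0.5096  0.0185 13.5325] 4.38
[5.12000e-01 8.80000e-03 1.36794e+01] 3.79
```

View pics/w4v.png

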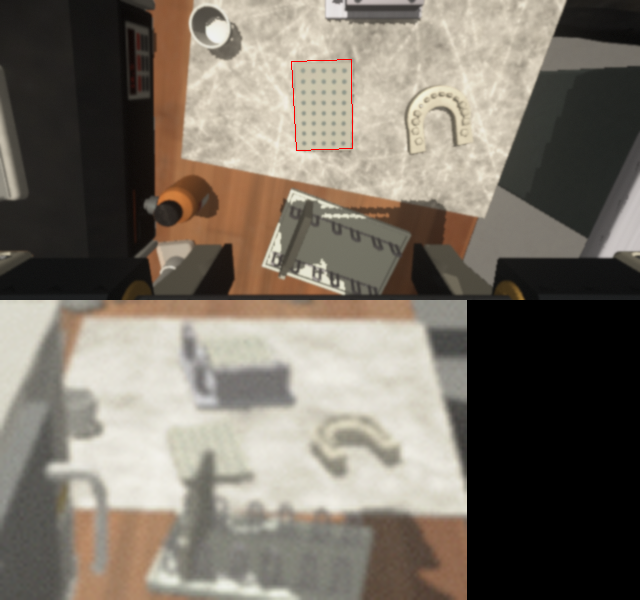

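The wrist view shows the tray flat on the mat at (291–352, 60–150), centred near (322,105). The side view at (170–250, 425–480) confirms it is flat, and the broken tray still stands. I'll refine its pose from the holes.

```bash
python3 - <<'E'
from corner import *
s=load('w4')
im=cv2.cvtColor(s['pixels'],cv2.COLOR_RGB2GRAY)[50:160,280:365]
g=cv2.resize(im,None,fx=6,fy=6,interpolation=cv2.INTER_CUBIC)
P=cv2.SimpleBlobDetector_Params(); P.filterByArea=True;P.minArea=150;P.maxArea=1600;P.filterByCircularity=False;P.filterByConvexity=False;P.filterByInertia=False;P.minThreshold=60;P.maxThreshold=230;P.thresholdStep=4;P.minRepeatability=2;P.minDistBetweenBlobs=20
k=cv2.SimpleBlobDetector_create(P).detect(g)
uv=np.array([[q.pt[0]/6-.5+.5/6+280,q.pt[1]/6-.5+.5/6+50] for q in k]); X=onz(s,uv,.010)
p=(.512,.0087,13.7); t=np.radians(12); R=np.array([[np.cos(t),np.sin(t)],[-np.sin(t),np.cos(t)]])
L=(X[:,:2]-p[:2])@R.T*1000; L=L[(abs(L[:,0])<30)&(abs(L[:,1])<45)]
print(len(L)); print(L[np.lexsort((L[:,0],np.round(L[:,1]/10)))].round(0).astype(int).tolist())
r=cv2.minAreaRect(L.astype(np.float32)); print(r)
E
```

```text
44
[[-22, -36], [-11, -36], [-1, -36], [1, -45], [10, -36], [20, -36], [-22, -25], [-11, -25], [-1, -25], [10, -25], [20, -26], [20, -15], [30, -23], [-22, -15], [-11, -15], [0, -15], [10, -15], [-21, -4], [-11, -4], [0, -4], [10, -4], [21, -5], [-21, 6], [-11, 6], [0, 6], [10, 6], [21, 6], [29, 8], [-21, 17], [-11, 17], [0, 17], [10, 16], [21, 16], [30, 21], [-21, 27], [-11, 27], [0, 27], [10, 27], [21, 27], [-21, 38], [-11, 38], [0, 38], [10, 37], [21, 37]]
((4.053689956665039, -3.492694854736328), (82.58003997802734, 51.1295166015625), 89.90697479248047)
```

The 5×8 hole grid puts the tray at (0.5114, 0.0095), yaw 11.4°, in line with the tool. Now grasping it across its width.

Request:
move_arm(moves=[{"dx":0.6,"dy":-3,"dz":-2.5,"rx":0,"ry":0,"rz":0,"claw":8.7},{"dx":1.2,"dy":-5.6,"dz":-5,"rx":0,"ry":0,"rz":0,"claw":8.7},{"dx":1.2,"dy":-5.6,"dz":-9,"rx":0,"ry":0,"rz":0,"claw":8.7},{"dx":1.2,"dy":-5.6,"dz":-13,"rx":0,"ry":0,"rz":0,"claw":8.7},{"dx":1.2,"dy":-5.6,"dz":-17,"rx":0,"ry":0,"rz":0,"claw":8.7},{"dx":1.2,"dy":-5.6,"dz":-20,"rx":0,"ry":0,"rz":0,"claw":8.7},{"dx":1.2,"dy":-5.6,"dz":-22,"rx":0,"ry":0,"rz":0,"claw":8.7},{"dx":1.2,"dy":-5.6,"dz":-22.8,"rx":0,"ry":0,"rz":0,"claw":8.7},{"dx":1.2,"dy":-5.6,"dz":-22.8,"rx":0,"ry":0,"rz":0,"claw":8.7},{"dx":1.2,"dy":-5.6,"dz":-22.8,"rx":0,"ry":0,"rz":0,"claw":8.7}])

```text
t: 10.5
tool_pos: [0.5115, 0.0089, 0.0173]
ee_rot: [0.774, -0.633, -0.0, 0.001]
contact_force: [0.6, 0.5, -0.0]
gripper_width: 0.0868
gripper_force: 0.0
```

Request:
move_arm(moves=[{"dx":0,"dy":0,"dz":-0.3,"rx":0,"ry":0,"rz":0,"claw":8.7},{"dx":0,"dy":0,"dz":-0.55,"rx":0,"ry":0,"rz":0,"claw":8.7},{"dx":0,"dy":0,"dz":-0.55,"rx":0,"ry":0,"rz":0,"claw":7.5},{"dx":0,"dy":0,"dz":-0.55,"rx":0,"ry":0,"rz":0,"claw":6.6},{"dx":0,"dy":0,"dz":-0.55,"rx":0,"ry":0,"rz":0,"claw":6.2},{"dx":0,"dy":0,"dz":-0.55,"rx":0,"ry":0,"rz":0,"claw":5.5},{"dx":0,"dy":0,"dz":-0.55,"rx":0,"ry":0,"rz":0,"claw":5},{"dx":0,"dy":0,"dz":-0.55,"rx":0,"ry":0,"rz":0,"claw":5},{"dx":0,"dy":0,"dz":-0.55,"rx":0,"ry":0,"rz":0,"claw":5},{"dx":0,"dy":0,"dz":-0.55,"rx":0,"ry":0,"rz":0,"claw":5}])

```text
t: 11.33
tool_pos: [0.5117, 0.0092, 0.0124]
ee_rot: [0.775, -0.633, 0.0, -0.0]
contact_force: [-1.6, -0.6, 4.8]
gripper_width: 0.0593
gripper_force: 30.0
```

Request:
move_arm(moves=[{"dx":0,"dy":0,"dz":1,"rx":0,"ry":0,"rz":0,"claw":5},{"dx":0,"dy":0,"dz":4,"rx":0,"ry":0,"rz":0,"claw":5},{"dx":0,"dy":0,"dz":7,"rx":0,"ry":0,"rz":0,"claw":5},{"dx":-0.5,"dy":-4,"dz":8,"rx":0,"ry":0,"rz":0,"claw":5},{"dx":-1,"dy":-8,"dz":8,"rx":0,"ry":0,"rz":0,"claw":5},{"dx":-1.5,"dy":-12,"dz":8,"rx":0,"ry":0,"rz":0,"claw":5},{"dx":-2,"dy":-15,"dz":8,"rx":0,"ry":0,"rz":0,"claw":5},{"dx":-2.1,"dy":-15.8,"dz":8,"rx":0,"ry":0,"rz":0,"claw":5},{"dx":-2.1,"dy":-15.8,"dz":8,"rx":0,"ry":0,"rz":0,"claw":5},{"dx":-2.1,"dy":-15.8,"dz":8,"rx":0,"ry":0,"rz":0,"claw":5}])

```text
t: 12.17
tool_pos: [0.4906, -0.1492, 0.0924]
ee_rot: [0.774, -0.633, 0.0, -0.0]
contact_force: [0.0, 1.0, -1.7]
gripper_width: 0.0593
gripper_force: 30.0
```

```bash
python3 - <<'E'
from corner import *
from scipy.spatial.transform import Rotation as Ro
o=bot.observe(); print(o['t'],o['tool_pos'],o['gripper_width'],o['contact_force'])
R=Ro.from_quat(o['ee_rot']).as_matrix(); print(R.round(3))
c=np.array([.497,-.1414]); t=np.radians(11.6); M=np.array([[np.cos(t),np.sin(t)],[-np.sin(t),np.cos(t)]])
print('corner frame mm',M@(o['tool_pos'][:2]-c)*1000)
E
```

```text
12.1667 [ 0.49056236 -0.14921247  0.09241194] 0.059334540640522904 [ 0.03422622  1.00704412 -1.74447561]
[[ 0.198 -0.98   0.   ]
 [-0.98  -0.198  0.   ]
 [-0.    -0.    -1.   ]]
corner frame mm [-7.87706502 -6.35843847]
```

Request:
move_arm(moves=[{"dx":0,"dy":0,"dz":-2,"rx":0,"ry":0,"rz":0,"claw":5},{"dx":0,"dy":0,"dz":-3.5,"rx":0,"ry":0,"rz":0,"claw":5},{"dx":0,"dy":0,"dz":-4.5,"rx":0,"ry":0,"rz":0,"claw":5},{"dx":0,"dy":0,"dz":-5,"rx":0,"ry":0,"rz":0,"claw":5},{"dx":0,"dy":0,"dz":-5.3,"rx":0,"ry":0,"rz":0,"claw":5},{"dx":0,"dy":0,"dz":-5.3,"rx":0,"ry":0,"rz":0,"claw":5},{"dx":0,"dy":0,"dz":-5.3,"rx":0,"ry":0,"rz":0,"claw":5}])

```text
t: 12.75
tool_pos: [0.4911, -0.1486, 0.0396]
ee_rot: [0.775, -0.632, 0.0, -0.0]
contact_force: [0.6, -0.4, -1.0]
gripper_width: 0.0592
gripper_force: 30.0
```

Request:
move_arm(moves=[{"dx":0,"dy":0,"dz":-0.1,"rx":0,"ry":0,"rz":0,"claw":5},{"dx":0,"dy":0,"dz":-0.2,"rx":0,"ry":0,"rz":0,"claw":5},{"dx":0,"dy":0,"dz":-0.2,"rx":0,"ry":0,"rz":0,"claw":5},{"dx":0,"dy":0,"dz":-0.2,"rx":0,"ry":0,"rz":0,"claw":5}])

```text
t: 13.08
tool_pos: [0.4907, -0.1489, 0.0374]
ee_rot: [0.774, -0.633, 0.0, -0.0]
contact_force: [-0.5, -0.1, -0.4]
gripper_width: 0.0592
gripper_force: 30.0
```

Request:
move_arm(moves=[{"dx":0,"dy":0,"dz":-0.1,"rx":0,"ry":0,"rz":0,"claw":5},{"dx":0,"dy":0,"dz":-0.2,"rx":0,"ry":0,"rz":0,"claw":5},{"dx":0,"dy":0,"dz":-0.25,"rx":0,"ry":0,"rz":0,"claw":5},{"dx":0,"dy":0,"dz":-0.25,"rx":0,"ry":0,"rz":0,"claw":5},{"dx":0,"dy":0,"dz":-0.25,"rx":0,"ry":0,"rz":0,"claw":5}])

```text
t: 13.5
tool_pos: [0.4906, -0.1489, 0.0346]
ee_rot: [0.774, -0.633, -0.0, 0.0]
contact_force: [0.8, 0.2, -1.1]
gripper_width: 0.0594
gripper_force: 30.0
```

Request:
move_arm(moves=[{"dx":0,"dy":0,"dz":-0.05,"rx":0,"ry":0,"rz":0,"claw":5},{"dx":0,"dy":0,"dz":-0.08,"rx":0,"ry":0,"rz":0,"claw":5},{"dx":0,"dy":0,"dz":-0.08,"rx":0,"ry":0,"rz":0,"claw":5}])

```text
t: 13.75
tool_pos: [0.4907, -0.1489, 0.0344]
ee_rot: [0.775, -0.633, 0.0, 0.0]
contact_force: [-2.2, 0.4, 6.6]
gripper_width: 0.0594
gripper_force: 30.0
```

Contact at exactly the expected height: TCP z is 0.0344 with 6.6 N upward. Releasing gently with a small opening.

Request:
move_arm(moves=[{"dx":0,"dy":0,"dz":0,"rx":0,"ry":0,"rz":0,"claw":6.2},{"dx":0,"dy":0,"dz":0,"rx":0,"ry":0,"rz":0,"claw":6.6},{"dx":0,"dy":0,"dz":0,"rx":0,"ry":0,"rz":0,"claw":7},{"dx":0,"dy":0,"dz":0,"rx":0,"ry":0,"rz":0,"claw":7},{"dx":0,"dy":0,"dz":0,"rx":0,"ry":0,"rz":0,"claw":7},{"dx":0,"dy":0,"dz":0,"rx":0,"ry":0,"rz":0,"claw":7},{"dx":0,"dy":0,"dz":1,"rx":0,"ry":0,"rz":0,"claw":7},{"dx":0,"dy":0,"dz":3,"rx":0,"ry":0,"rz":0,"claw":7},{"dx":0,"dy":0,"dz":6,"rx":0,"ry":0,"rz":0,"claw":7},{"dx":0,"dy":0,"dz":6,"rx":0,"ry":0,"rz":0,"claw":7}])

```text
t: 14.58
tool_pos: [0.4938, -0.1491, 0.0993]
ee_rot: [0.775, -0.632, 0.003, -0.002]
contact_force: [1.5, -0.8, 0.7]
gripper_width: 0.0699
gripper_force: 0.0
```

Request:
move_arm(moves=[{"dx":0.5,"dy":-3,"dz":0,"rx":0,"ry":0,"rz":0,"claw":2},{"dx":1.5,"dy":-6.5,"dz":0,"rx":0,"ry":0,"rz":0,"claw":2},{"dx":1.5,"dy":-7.4,"dz":0,"rx":0,"ry":0,"rz":0,"claw":2},{"dx":1.5,"dy":-7.4,"dz":0,"rx":0,"ry":0,"rz":0,"claw":2},{"dx":1.5,"dy":-7.4,"dz":-2.5,"rx":0,"ry":0,"rz":0,"claw":2},{"dx":1.5,"dy":-7.4,"dz":-5,"rx":0,"ry":0,"rz":0,"claw":2},{"dx":1.5,"dy":-7.4,"dz":-6.5,"rx":0,"ry":0,"rz":0,"claw":2},{"dx":1.5,"dy":-7.4,"dz":-7.2,"rx":0,"ry":0,"rz":0,"claw":2},{"dx":1.5,"dy":-7.4,"dz":-7.2,"rx":0,"ry":0,"rz":0,"claw":2},{"dx":1.5,"dy":-7.4,"dz":-7.2,"rx":0,"ry":0,"rz":0,"claw":2}])

```text
t: 15.42
tool_pos: [0.5059, -0.2225, 0.0224]
ee_rot: [0.775, -0.632, 0.0, 0.0]
contact_force: [0.2, 0.7, 0.1]
gripper_width: 0.0203
gripper_force: 0.0
```

```bash
cat > where.py <<'E'
from h import *
from scipy.spatial.transform import Rotation as Ro
o=bot.observe(); R=Ro.from_quat(o['ee_rot']).as_matrix()
c=np.array([.497,-.1414]); t=np.radians(11.6); M=np.array([[np.cos(t),np.sin(t)],[-np.sin(t),np.cos(t)]])
print(o['t'],o['tool_pos'].round(4),'corner mm',(M@(o['tool_pos'][:2]-c)*1000).round(1),'yaw',np.degrees(np.arctan2(R[1,1],R[0,1])).round(2),'w',o['gripper_width'],'F corner',(M@o['contact_force'][:2]).round(1),o['contact_force'][2].round(1))
E
python3 where.py; python3 - <<'E'
from h import *
s=snap('side','s3'); snap('top','t3')
E
```

```text
15.4167 [ 0.5059 -0.2225  0.0224] corner mm [ -7.6 -81.3] yaw -168.45 w 0.02033843276095179 F corner [0.4 0.6] 0.1
```

Request:
move_arm(moves=[{"dx":0,"dy":0,"dz":-0.4,"rx":0,"ry":0,"rz":0,"claw":2},{"dx":0,"dy":0,"dz":-0.4,"rx":0,"ry":0,"rz":0,"claw":2},{"dx":-0.1,"dy":0.5,"dz":-0.4,"rx":0,"ry":0,"rz":0,"claw":2},{"dx":-0.2,"dy":0.98,"dz":-0.4,"rx":0,"ry":0,"rz":0,"claw":2},{"dx":-0.27,"dy":1.3,"dz":-0.4,"rx":0,"ry":0,"rz":0,"claw":2},{"dx":-0.33,"dy":1.6,"dz":-0.4,"rx":0,"ry":0,"rz":0,"claw":2},{"dx":-0.4,"dy":1.96,"dz":-0.4,"rx":0,"ry":0,"rz":0,"claw":2},{"dx":-0.4,"dy":1.96,"dz":-0.4,"rx":0,"ry":0,"rz":0,"claw":2},{"dx":-0.4,"dy":1.96,"dz":-0.4,"rx":0,"ry":0,"rz":0,"claw":2}])

```text
t: 16.27
tool_pos: [0.5017, -0.2029, 0.0179]
ee_rot: [0.775, -0.632, -0.0, -0.0]
contact_force: [-0.3, -1.0, -0.2]
gripper_width: 0.0203
gripper_force: 0.0
```

```bash
python3 where.py
```

```text
16.2667 [ 0.5017 -0.2029  0.0179] corner mm [ -7.8 -61.2] yaw -168.46 w 0.020250447142928132 F corner [-0.5 -0.9] -0.2
```

Request:
move_arm(moves=[{"dx":-0.04,"dy":0.2,"dz":0,"rx":0,"ry":0,"rz":0,"claw":2},{"dx":-0.06,"dy":0.3,"dz":0,"rx":0,"ry":0,"rz":0,"claw":2},{"dx":-0.06,"dy":0.3,"dz":0,"rx":0,"ry":0,"rz":0,"claw":2},{"dx":-0.06,"dy":0.3,"dz":0,"rx":0,"ry":0,"rz":0,"claw":2}])

```text
t: 16.6
tool_pos: [0.5012, -0.2004, 0.0179]
ee_rot: [0.774, -0.633, 0.0, -0.0]
contact_force: [2.0, -3.8, 0.4]
gripper_width: 0.0201
gripper_force: 1.7
```

```bash
python3 where.py
```

```text
16.6 [ 0.5012 -0.2004  0.0179] corner mm [ -7.8 -58.6] yaw -168.49 w 0.02006994682769688 F corner [ 1.2 -4.1] 0.4
```

Request:
move_arm(moves=[{"dx":-0.03,"dy":0.15,"dz":0,"rx":0,"ry":0,"rz":0,"claw":2},{"dx":-0.06,"dy":0.3,"dz":0,"rx":0,"ry":0,"rz":0,"claw":2},{"dx":-0.06,"dy":0.3,"dz":0,"rx":0,"ry":0,"rz":0,"claw":2},{"dx":-0.06,"dy":0.3,"dz":0,"rx":0,"ry":0,"rz":0,"claw":2}])

```text
t: 16.93
tool_pos: [0.5013, -0.1985, 0.0182]
ee_rot: [0.775, -0.632, 0.001, 0.0]
contact_force: [2.0, -13.1, -2.6]
gripper_width: 0.0202
gripper_force: 6.8
```

```bash
python3 where.py
```

```text
16.9333 [ 0.5013 -0.1985  0.0182] corner mm [ -7.3 -56.8] yaw -168.46 w 0.020243749251849213 F corner [ -0.7 -13.3] -2.6
```

Request:
move_arm(moves=[{"dx":-0.02,"dy":0.1,"dz":0,"rx":0,"ry":0,"rz":0,"claw":2},{"dx":-0.03,"dy":0.15,"dz":0,"rx":0,"ry":0,"rz":0,"claw":2},{"dx":-0.03,"dy":0.15,"dz":0,"rx":0,"ry":0,"rz":0,"claw":2}])

```text
t: 17.18
tool_pos: [0.5013, -0.1983, 0.0186]
ee_rot: [0.775, -0.632, 0.002, 0.001]
contact_force: [2.5, -23.5, -2.3]
gripper_width: 0.0199
gripper_force: 12.0
```

```bash
python3 where.py
```

```text
17.1833 [ 0.5013 -0.1983  0.0186] corner mm [ -7.2 -56.6] yaw -168.44 w 0.019886371585360108 F corner [ -2.3 -23.5] -2.3
```

Request:
move_arm(moves=[{"dx":-0.02,"dy":0.08,"dz":0,"rx":0,"ry":0,"rz":0,"claw":2},{"dx":-0.02,"dy":0.08,"dz":0,"rx":0,"ry":0,"rz":0,"claw":2},{"dx":-0.02,"dy":0.08,"dz":0,"rx":0,"ry":0,"rz":0,"claw":2}])

```text
t: 17.43
tool_pos: [0.5013, -0.1983, 0.0188]
ee_rot: [0.775, -0.632, 0.002, 0.001]
contact_force: [3.2, -28.7, -2.8]
gripper_width: 0.02
gripper_force: 14.6
```

```bash
python3 where.py
```

```text
17.4333 [ 0.5013 -0.1983  0.0188] corner mm [ -7.2 -56.6] yaw -168.44 w 0.01999326768352184 F corner [ -2.6 -28.8] -2.8
```

Request:
move_arm(moves=[{"dx":0.3,"dy":-1.3,"dz":0,"rx":0,"ry":0,"rz":0,"claw":2},{"dx":0.5,"dy":-2.5,"dz":0,"rx":0,"ry":0,"rz":0,"claw":2},{"dx":0.5,"dy":-2.5,"dz":4,"rx":0,"ry":0,"rz":7,"claw":2},{"dx":0.5,"dy":-2.5,"dz":8,"rx":0,"ry":0,"rz":14,"claw":4},{"dx":-1,"dy":-2,"dz":10,"rx":0,"ry":0,"rz":21,"claw":4.5},{"dx":-2.5,"dy":-1,"dz":10,"rx":0,"ry":0,"rz":28,"claw":4.5},{"dx":-4,"dy":0,"dz":10,"rx":0,"ry":0,"rz":35,"claw":4.5},{"dx":-5.5,"dy":1,"dz":10,"rx":0,"ry":0,"rz":42,"claw":4.5},{"dx":-6.5,"dy":2,"dz":10,"rx":0,"ry":0,"rz":49,"claw":4.5},{"dx":-7.5,"dy":3,"dz":10,"rx":0,"ry":0,"rz":56,"claw":4.5}])

```text
t: 18.27
tool_pos: [0.4239, -0.1644, 0.1178]
ee_rot: [0.981, -0.192, -0.0, -0.0]
contact_force: [0.1, 0.2, -0.1]
gripper_width: 0.0449
gripper_force: 0.0
```

Request:
move_arm(moves=[{"dx":0,"dy":0.5,"dz":0,"rx":0,"ry":0,"rz":7,"claw":4.5},{"dx":0,"dy":1,"dz":0,"rx":0,"ry":0,"rz":14,"claw":4.5},{"dx":0,"dy":1,"dz":0,"rx":0,"ry":0,"rz":21,"claw":4.5},{"dx":0,"dy":1,"dz":0,"rx":0,"ry":0,"rz":28,"claw":4.5},{"dx":0,"dy":1,"dz":0,"rx":0,"ry":0,"rz":34,"claw":4.5},{"dx":0,"dy":1,"dz":0,"rx":0,"ry":0,"rz":34,"claw":4.5},{"dx":0,"dy":1,"dz":0,"rx":0,"ry":0,"rz":34,"claw":4.5}])

```text
t: 18.85
tool_pos: [0.4248, -0.1548, 0.1177]
ee_rot: [0.995, 0.099, -0.0, -0.0]
contact_force: [-0.4, 1.4, -0.9]
gripper_width: 0.045
gripper_force: 0.0
```

```bash
python3 where.py; python3 - <<'E'
from corner import *
s=snap('wrist','w5'); print(proj(s,[[.497,-.1414,.03]])); print(bot.observe()['q'].round(2))
V=[(s,dts(s))]
print('corner',fit((.497,-.1414,11.6),samples(FEN+PLATE),V,(.004,.004,2)))
print('tray',fit((.489,-.1414,11.6),samples(TRAY(30)),V,(.01,.006,4)))
E
```

```text
18.85 [ 0.4248 -0.1548  0.1177] corner mm [-73.4   1.4] yaw -78.69 w 0.04503641447368959 F corner [-0.1  1.5] -0.9
[[324.051477    99.11148487]]
[ 0.09  0.11 -0.62 -0.   -0.84  1.68]
corner (array([ 0.49642293, -0.1420339 , 11.26329331]), np.float64(3.0042920112609863))
tray (array([ 0.49700492, -0.14273109, 11.2721824 ]), np.float64(2.674579620361328))
```

Request:
move_arm(moves=[{"dx":0,"dy":0,"dz":-3.5,"rx":0,"ry":0,"rz":0,"claw":4.5},{"dx":0,"dy":0,"dz":-6.5,"rx":0,"ry":0,"rz":0,"claw":4.5},{"dx":0,"dy":0,"dz":-8.5,"rx":0,"ry":0,"rz":0,"claw":4.5},{"dx":0,"dy":0,"dz":-9.6,"rx":0,"ry":0,"rz":0,"claw":4.5},{"dx":0,"dy":0,"dz":-9.6,"rx":0,"ry":0,"rz":0,"claw":4.5},{"dx":0,"dy":0,"dz":-9.6,"rx":0,"ry":0,"rz":0,"claw":4.5}])

```text
t: 19.4
tool_pos: [0.4246, -0.155, 0.0215]
ee_rot: [0.995, 0.099, -0.001, 0.0]
contact_force: [0.8, 0.7, 0.7]
gripper_width: 0.0452
gripper_force: 0.0
```

```bash
python3 where.py
```

```text
19.4 [ 0.4246 -0.155   0.0215] corner mm [-73.7   1.2] yaw -78.6 w 0.0451507558471899 F corner [0.9 0.5] 0.7
```

Request:
move_arm(moves=[{"dx":0,"dy":0,"dz":-0.35,"rx":0,"ry":0,"rz":0,"claw":4.5},{"dx":0,"dy":0,"dz":-0.35,"rx":0,"ry":0,"rz":0,"claw":4.5},{"dx":0.6,"dy":0.12,"dz":-0.35,"rx":0,"ry":0,"rz":0,"claw":4.5},{"dx":1.2,"dy":0.24,"dz":-0.35,"rx":0,"ry":0,"rz":0,"claw":4.5},{"dx":1.5,"dy":0.3,"dz":-0.35,"rx":0,"ry":0,"rz":0,"claw":4.5},{"dx":1.7,"dy":0.34,"dz":-0.35,"rx":0,"ry":0,"rz":0,"claw":4.5},{"dx":1.9,"dy":0.38,"dz":-0.35,"rx":0,"ry":0,"rz":0,"claw":4.5},{"dx":2.1,"dy":0.42,"dz":-0.35,"rx":0,"ry":0,"rz":0,"claw":4.5},{"dx":2.3,"dy":0.46,"dz":-0.35,"rx":0,"ry":0,"rz":0,"claw":4.5},{"dx":2.3,"dy":0.46,"dz":-0.35,"rx":0,"ry":0,"rz":0,"claw":4.5}])

```text
t: 20.23
tool_pos: [0.4457, -0.1506, 0.0179]
ee_rot: [0.995, 0.1, -0.002, -0.0]
contact_force: [-5.7, -0.7, 4.6]
gripper_width: 0.0449
gripper_force: 2.8
```

```bash
python3 where.py
```

```text
20.2333 [ 0.4457 -0.1506  0.0179] corner mm [-52.2   1.3] yaw -78.52 w 0.044933131460274424 F corner [-5.7  0.4] 4.6
```

Request:
move_arm(moves=[{"dx":0.15,"dy":0.03,"dz":0,"rx":0,"ry":0,"rz":0,"claw":4.5},{"dx":0.3,"dy":0.06,"dz":0,"rx":0,"ry":0,"rz":0,"claw":4.5},{"dx":0.4,"dy":0.08,"dz":0,"rx":0,"ry":0,"rz":0,"claw":4.5},{"dx":0.4,"dy":0.08,"dz":0,"rx":0,"ry":0,"rz":0,"claw":4.5},{"dx":0.4,"dy":0.08,"dz":0,"rx":0,"ry":0,"rz":0,"claw":4.5}])

```text
t: 20.65
tool_pos: [0.4508, -0.1497, 0.018]
ee_rot: [0.995, 0.1, -0.001, -0.0]
contact_force: [-3.2, -0.4, -0.5]
gripper_width: 0.0451
gripper_force: 1.2
```

```bash
python3 where.py
```

```text
20.65 [ 0.4508 -0.1497  0.018 ] corner mm [-46.9   1.2] yaw -78.52 w 0.045105717186703226 F corner [-3.2  0.2] -0.5
```

Moving freely at 3–6 N; expect the stop at about x = −41.6. Pushing on in steps.

Request:
move_arm(moves=[{"dx":0.15,"dy":0.03,"dz":0,"rx":0,"ry":0,"rz":0,"claw":4.5},{"dx":0.3,"dy":0.06,"dz":0,"rx":0,"ry":0,"rz":0,"claw":4.5},{"dx":0.4,"dy":0.08,"dz":0,"rx":0,"ry":0,"rz":0,"claw":4.5},{"dx":0.4,"dy":0.08,"dz":0,"rx":0,"ry":0,"rz":0,"claw":4.5},{"dx":0.4,"dy":0.08,"dz":0,"rx":0,"ry":0,"rz":0,"claw":4.5}])

```text
t: 21.07
tool_pos: [0.4548, -0.1489, 0.018]
ee_rot: [0.995, 0.1, -0.001, -0.0]
contact_force: [-5.2, -0.8, 1.5]
gripper_width: 0.0451
gripper_force: 2.7
```

```bash
python3 where.py
```

```text
21.0667 [ 0.4548 -0.1489  0.018 ] corner mm [-42.8   1.1] yaw -78.51 w 0.0450998492034574 F corner [-5.3  0.2] 1.5
```

Request:
move_arm(moves=[{"dx":0.1,"dy":0.02,"dz":0,"rx":0,"ry":0,"rz":0,"claw":4.5},{"dx":0.15,"dy":0.03,"dz":0,"rx":0,"ry":0,"rz":0,"claw":4.5},{"dx":0.15,"dy":0.03,"dz":0,"rx":0,"ry":0,"rz":0,"claw":4.5}])

```text
t: 21.32
tool_pos: [0.4549, -0.1489, 0.018]
ee_rot: [0.995, 0.1, -0.002, -0.0]
contact_force: [-9.8, -2.7, 5.8]
gripper_width: 0.0447
gripper_force: 4.8
```

```bash
python3 where.py
```

```text
21.3167 [ 0.4549 -0.1489  0.018 ] corner mm [-42.8   1.2] yaw -78.52 w 0.044654280338043244 F corner [-10.2  -0.6] 5.8
```

Request:
move_arm(moves=[{"dx":0.15,"dy":0.03,"dz":0,"rx":0,"ry":0,"rz":0,"claw":4.5},{"dx":0.25,"dy":0.05,"dz":0,"rx":0,"ry":0,"rz":0,"claw":4.5},{"dx":0.25,"dy":0.05,"dz":0,"rx":0,"ry":0,"rz":0,"claw":4.5},{"dx":0.25,"dy":0.05,"dz":0,"rx":0,"ry":0,"rz":0,"claw":4.5}])

```text
t: 21.65
tool_pos: [0.4549, -0.1488, 0.0178]
ee_rot: [0.995, 0.1, -0.004, -0.0]
contact_force: [-15.8, -4.7, 13.4]
gripper_width: 0.0448
gripper_force: 8.0
```

```bash
python3 where.py; python3 - <<'E'
from corner import *
s=snap('wrist','w6'); print(proj(s,[[.497,-.1414,.03]]))
E
```

```text
21.65 [ 0.4549 -0.1488  0.0178] corner mm [-42.7   1.2] yaw -78.55 w 0.04484736767876707 F corner [-16.5  -1.4] 13.4
[[324.73915851 190.41222472]]
```

Request:
move_arm(moves=[{"dx":0,"dy":0,"dz":0.1,"rx":0,"ry":0,"rz":0,"claw":4.5},{"dx":0.1,"dy":0.02,"dz":0.15,"rx":0,"ry":0,"rz":0,"claw":4.5},{"dx":0.2,"dy":0.04,"dz":0.15,"rx":0,"ry":0,"rz":0,"claw":4.5},{"dx":0.2,"dy":0.04,"dz":0.15,"rx":0,"ry":0,"rz":0,"claw":4.5},{"dx":0.2,"dy":0.04,"dz":0.15,"rx":0,"ry":0,"rz":0,"claw":4.5}])

```text
t: 22.12
tool_pos: [0.4549, -0.1487, 0.018]
ee_rot: [0.995, 0.099, -0.006, -0.0]
contact_force: [-15.7, -6.6, 0.9]
gripper_width: 0.0451
gripper_force: 8.1
```

```bash
python3 where.py
```

```text
22.1167 [ 0.4549 -0.1487  0.018 ] corner mm [-42.7   1.3] yaw -78.6 w 0.045064222160292385 F corner [-16.7  -3.3] 0.9
```

Request:
move_arm(moves=[{"dx":0.2,"dy":0.03,"dz":0,"rx":0,"ry":0,"rz":0,"claw":4.5},{"dx":0.4,"dy":0.06,"dz":0,"rx":0,"ry":0,"rz":0,"claw":4.5},{"dx":0.4,"dy":0.06,"dz":0,"rx":0,"ry":0,"rz":0,"claw":4.5},{"dx":0.4,"dy":0.06,"dz":0,"rx":0,"ry":0,"rz":0,"claw":4.5}])

```text
t: 22.45
tool_pos: [0.4549, -0.1487, 0.0179]
ee_rot: [0.995, 0.099, -0.01, -0.0]
contact_force: [-26.7, -7.7, 15.0]
gripper_width: 0.0454
gripper_force: 13.7
```

```bash
python3 where.py
```

```text
22.45 [ 0.4549 -0.1487  0.0179] corner mm [-42.7   1.3] yaw -78.64 w 0.04538017379121238 F corner [-27.7  -2.2] 15.0
```

Request:
move_arm(moves=[{"dx":-1.5,"dy":-0.3,"dz":0,"rx":0,"ry":0,"rz":0,"claw":4.5},{"dx":-3.5,"dy":-0.7,"dz":0,"rx":0,"ry":0,"rz":0,"claw":4.5},{"dx":-3.5,"dy":-0.7,"dz":0.5,"rx":0,"ry":0,"rz":0,"claw":4.5},{"dx":-3.5,"dy":-0.7,"dz":4,"rx":0,"ry":0,"rz":0,"claw":4.5},{"dx":-3.5,"dy":-0.7,"dz":8,"rx":0,"ry":0,"rz":0,"claw":4.5},{"dx":-3.5,"dy":-0.7,"dz":11,"rx":0,"ry":0,"rz":0,"claw":4.5},{"dx":-3.5,"dy":-0.7,"dz":11,"rx":0,"ry":0,"rz":0,"claw":4.5},{"dx":-3.5,"dy":-0.7,"dz":11,"rx":0,"ry":0,"rz":0,"claw":4.5}])

```text
t: 23.12
tool_pos: [0.4337, -0.1537, 0.1325]
ee_rot: [0.995, 0.101, 0.004, 0.0]
contact_force: [-0.7, -0.0, -1.1]
gripper_width: 0.0447
gripper_force: 0.0
```

```bash
python3 where.py; python3 - <<'E'
from corner import *
s=snap('wrist','w7'); S=snap('side','s7')
c=(.4966,-.1418,11.4)
q=proj(s,place(c,samples(FEN+PLATE))); print(q.min(0),q.max(0))
x0,y0=np.maximum((q.min(0)-12).astype(int),0); x1,y1=(q.max(0)+12).astype(int); y1=min(y1,236)
k=min(800/(x1-x0),590/(y1-y0)); im=cv2.resize(s['pixels'][y0:y1,x0:x1,::-1],None,fx=k,fy=k,interpolation=cv2.INTER_CUBIC)
print(x0,y0,k,im.shape)
for poly,col in [(FEN[:3],(0,0,255)),(TRAY(30),(0,160,0))]:
    for r in poly: cv2.polylines(im,[((proj(s,place(c,r))-[x0,y0]+.5)*k).astype(int).reshape(-1,1,2)],True,col,1)
cv2.imwrite('pics/w7v.png',im)
E
```

```text
23.1167 [ 0.4337 -0.1537  0.1325] corner mm [-64.5   0.7] yaw -78.46 w 0.04470232776187343 F corner [-0.7  0.1] -1.1
[238.13425852  47.13911548] [419.12728339 178.62676702]
226 35 3.806451612903226 (590, 780, 3)
```

View pics/w7v.png

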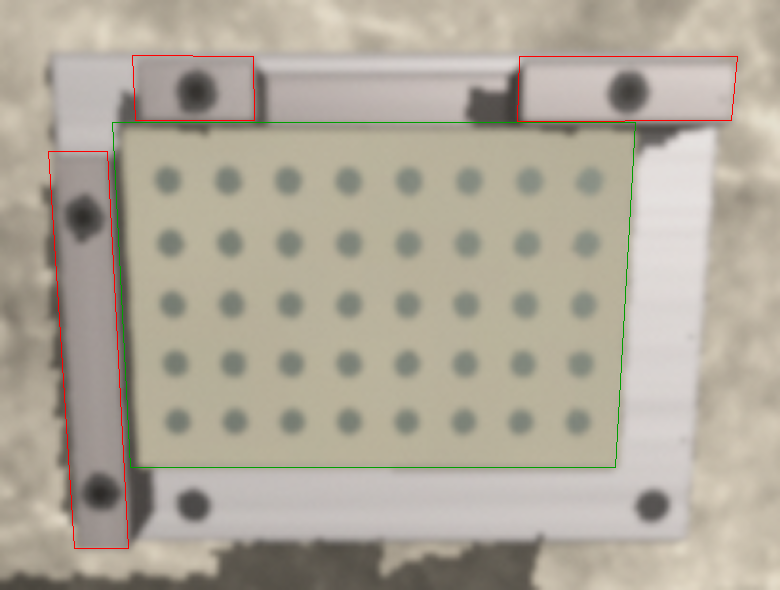

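The last close-up shows the top tray's upper edge at row 126, against the fence face at row 121. Its left edge is at column 123–138, about 1 mm from the short fence, and no lower tray sticks out. The holes run parallel to the fences. One more +y push will close the small gap.

Request:
move_arm(moves=[{"dx":0,"dy":-1,"dz":0,"rx":0,"ry":0,"rz":-7,"claw":3},{"dx":0,"dy":-3,"dz":0,"rx":0,"ry":0,"rz":-14,"claw":1.6},{"dx":1,"dy":-5,"dz":0,"rx":0,"ry":0,"rz":-21,"claw":1.6},{"dx":3,"dy":-6.9,"dz":0,"rx":0,"ry":0,"rz":-28,"claw":1.6},{"dx":5,"dy":-6.9,"dz":0,"rx":0,"ry":0,"rz":-35,"claw":1.6},{"dx":7.4,"dy":-6.9,"dz":0,"rx":0,"ry":0,"rz":-42,"claw":1.6},{"dx":7.4,"dy":-6.9,"dz":0,"rx":0,"ry":0,"rz":-49,"claw":1.6},{"dx":7.4,"dy":-6.9,"dz":0,"rx":0,"ry":0,"rz":-56,"claw":1.6},{"dx":7.4,"dy":-6.9,"dz":0,"rx":0,"ry":0,"rz":-63,"claw":1.6},{"dx":7.4,"dy":-6.9,"dz":0,"rx":0,"ry":0,"rz":-70,"claw":1.6}])

```text
t: 24.05
tool_pos: [0.5045, -0.2229, 0.1278]
ee_rot: [0.871, -0.491, -0.001, 0.001]
contact_force: [-0.1, 0.9, 1.3]
gripper_width: 0.0162
gripper_force: 0.0
```

Request:
move_arm(moves=[{"dx":0,"dy":0,"dz":0,"rx":0,"ry":0,"rz":-7,"claw":1.6},{"dx":0,"dy":0,"dz":0,"rx":0,"ry":0,"rz":-14,"claw":1.6},{"dx":0,"dy":0,"dz":-2,"rx":0,"ry":0,"rz":-20,"claw":1.6},{"dx":0,"dy":0,"dz":-5,"rx":0,"ry":0,"rz":-20,"claw":1.6},{"dx":0,"dy":0,"dz":-8,"rx":0,"ry":0,"rz":-20,"claw":1.6},{"dx":0,"dy":0,"dz":-9,"rx":0,"ry":0,"rz":-20,"claw":1.6},{"dx":0,"dy":0,"dz":-9,"rx":0,"ry":0,"rz":-20,"claw":1.6},{"dx":0,"dy":0,"dz":-9,"rx":0,"ry":0,"rz":-20,"claw":1.6}])

```text
t: 24.72
tool_pos: [0.5048, -0.223, 0.0393]
ee_rot: [0.775, -0.632, -0.001, 0.001]
contact_force: [0.8, -0.0, 0.6]
gripper_width: 0.0157
gripper_force: 0.0
```

```bash
python3 where.py
```

```text
24.7167 [ 0.5048 -0.223   0.0393] corner mm [ -8.8 -81.5] yaw -168.46 w 0.01568924052778583 F corner [ 0.7 -0.2] 0.6
```

Request:
move_arm(moves=[{"dx":0.3,"dy":0.06,"dz":-1,"rx":0,"ry":0,"rz":0,"claw":1.6},{"dx":0.3,"dy":0.06,"dz":-2.1,"rx":0,"ry":0,"rz":0,"claw":1.6},{"dx":0.3,"dy":0.06,"dz":-2.1,"rx":0,"ry":0,"rz":0,"claw":1.6},{"dx":0.1,"dy":1,"dz":-2.1,"rx":0,"ry":0,"rz":0,"claw":1.6},{"dx":-0.05,"dy":1.8,"dz":-2.1,"rx":0,"ry":0,"rz":0,"claw":1.6},{"dx":-0.11,"dy":2.1,"dz":-2.1,"rx":0,"ry":0,"rz":0,"claw":1.6},{"dx":-0.15,"dy":2.3,"dz":-2.1,"rx":0,"ry":0,"rz":0,"claw":1.6},{"dx":-0.15,"dy":2.3,"dz":-2.1,"rx":0,"ry":0,"rz":0,"claw":1.6}])

```text
t: 25.38
tool_pos: [0.5038, -0.1993, 0.0196]
ee_rot: [0.775, -0.632, 0.0, -0.0]
contact_force: [-0.0, -0.4, -0.9]
gripper_width: 0.0156
gripper_force: 0.0
```

```bash
python3 where.py
```

```text
25.3833 [ 0.5038 -0.1993  0.0196] corner mm [ -5.  -58.1] yaw -168.42 w 0.015620163114029006 F corner [-0.1 -0.4] -0.9
```

Request:
move_arm(moves=[{"dx":-0.03,"dy":0.15,"dz":0,"rx":0,"ry":0,"rz":0,"claw":1.6},{"dx":-0.05,"dy":0.25,"dz":0,"rx":0,"ry":0,"rz":0,"claw":1.6},{"dx":-0.05,"dy":0.25,"dz":0,"rx":0,"ry":0,"rz":0,"claw":1.6},{"dx":-0.05,"dy":0.25,"dz":0,"rx":0,"ry":0,"rz":0,"claw":1.6}])

```text
t: 25.72
tool_pos: [0.5035, -0.1981, 0.0193]
ee_rot: [0.775, -0.633, 0.001, -0.0]
contact_force: [1.0, -4.6, 3.3]
gripper_width: 0.0159
gripper_force: 2.4
```

```bash
python3 where.py
```

```text
25.7167 [ 0.5035 -0.1981  0.0193] corner mm [ -5.  -56.8] yaw -168.48 w 0.015936793371708072 F corner [ 0.1 -4.7] 3.3
```

Request:
move_arm(moves=[{"dx":-0.03,"dy":0.15,"dz":0,"rx":0,"ry":0,"rz":0,"claw":1.6},{"dx":-0.06,"dy":0.3,"dz":0,"rx":0,"ry":0,"rz":0,"claw":1.6},{"dx":-0.06,"dy":0.3,"dz":0,"rx":0,"ry":0,"rz":0,"claw":1.6},{"dx":-0.06,"dy":0.3,"dz":0,"rx":0,"ry":0,"rz":0,"claw":1.6}])

```text
t: 26.05
tool_pos: [0.5036, -0.1978, 0.0197]
ee_rot: [0.775, -0.632, 0.002, 0.001]
contact_force: [2.5, -26.4, -1.9]
gripper_width: 0.0161
gripper_force: 13.2
```

```bash
python3 where.py
```

```text
26.05 [ 0.5036 -0.1978  0.0197] corner mm [ -4.9 -56.6] yaw -168.45 w 0.016050866509213123 F corner [ -2.8 -26.4] -1.9
```

Request:
move_arm(moves=[{"dx":0.2,"dy":-1.2,"dz":0,"rx":0,"ry":0,"rz":0,"claw":1.6},{"dx":0.6,"dy":-3,"dz":0,"rx":0,"ry":0,"rz":0,"claw":1.6},{"dx":0.6,"dy":-3,"dz":4,"rx":0,"ry":0,"rz":0,"claw":1.6},{"dx":0.6,"dy":-3,"dz":8,"rx":0,"ry":0,"rz":0,"claw":1.6},{"dx":0,"dy":1,"dz":11,"rx":0,"ry":0,"rz":0,"claw":1.6},{"dx":-1,"dy":5,"dz":12,"rx":0,"ry":0,"rz":0,"claw":1.6},{"dx":-1.5,"dy":9,"dz":12,"rx":0,"ry":0,"rz":0,"claw":1.6},{"dx":-2,"dy":12,"dz":12,"rx":0,"ry":0,"rz":0,"claw":1.6},{"dx":-2,"dy":12,"dz":12,"rx":0,"ry":0,"rz":0,"claw":1.6},{"dx":-2,"dy":12,"dz":12,"rx":0,"ry":0,"rz":0,"claw":1.6}])

```text
t: 26.88
tool_pos: [0.4822, -0.0725, 0.1393]
ee_rot: [0.776, -0.631, 0.0, -0.0]
contact_force: [0.3, -0.4, -1.0]
gripper_width: 0.0159
gripper_force: 0.0
```

```bash
python3 where.py; python3 - <<'E'
from corner import *
s8=snap('wrist','w8'); snap('side','s8'); snap('top','t8')
P=cv2.SimpleBlobDetector_Params(); P.filterByArea=True;P.minArea=150;P.maxArea=2500;P.filterByCircularity=True;P.minCircularity=.6;P.filterByConvexity=False;P.filterByInertia=False;P.minThreshold=30;P.maxThreshold=230;P.thresholdStep=4;P.minRepeatability=2;P.minDistBetweenBlobs=15
c=np.array([.4966,-.1418]); t=np.radians(11.4); M=np.array([[np.cos(t),np.sin(t)],[-np.sin(t),np.cos(t)]])
gx,gy=np.meshgrid((np.arange(5)-2)*10.5,(np.arange(8)-3.5)*10.5); G=np.c_[gx.ravel(),gy.ravel()]
for n in ['w7','w8']:
    s=load(n); V=[(s,dts(s))]
    cf,f=fit((c[0],c[1],11.4),samples(FEN[:3]+PLATE),V,(.003,.003,1)); print(n,'corner',cf.round(4),round(f,2))
    g=cv2.resize(cv2.cvtColor(s['pixels'],cv2.COLOR_RGB2GRAY),None,fx=4,fy=4,interpolation=cv2.INTER_CUBIC)
    uv=np.array([q.pt for q in cv2.SimpleBlobDetector_create(P).detect(g)])/4-.375
    L=(onz(s,uv,.032)[:,:2]-c)@M.T*1000
    d=np.linalg.norm(L[:,None]-G[None],axis=2); i=d.argmin(1); ok=d.min(1)<4; A=G[i[ok]];B=L[ok]
    H,_=cv2.estimateAffinePartial2D(A,B); print(ok.sum(),'tray offset mm',H[:,2].round(2),'rot deg',np.degrees(np.arctan2(H[1,0],H[0,0])).round(2),'scale',np.hypot(H[0,0],H[1,0]).round(3))
E
```

```text
26.8833 [ 0.4822 -0.0725  0.1393] corner mm [-0.6 70.5] yaw -168.27 w 0.0159088864291168 F corner [ 0.2 -0.4] -1.0
w7 corner [ 0.4966 -0.142  11.5707] 2.79
40 tray offset mm [-0.53 -0.89] rot deg -0.02 scale 0.999
w8 corner [ 0.4964 -0.1422 11.3858] 3.52
40 tray offset mm [-0.57 -0.48] rot deg 0.06 scale 1.0
```

```bash
python3 -c "
from station import bot
print(bot.job_done())"
```

```text
the job is handed in; nothing more can be done
None
```

The job is handed in at about 27 s of the 66 s: the sound tray lies level on the two corner trays, measured about 0.6 mm off both fences and square, and all three were pushed against both fences to a firm stop (26–28 N), though the two lower trays could only be checked by that stop and the camera showing no overhang.

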